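# Re-lamp the bench light source and set its dimmer

### The job

Re-lamp the light source: first swing the dimmer lever all the way down to its OFF stop. Then take the dust caps off the sockets and put them in the wooden tray, and fit every lamp module on the bench into the bayonet socket whose collar has the lamp's colour, each pushed down and given a quarter turn clockwise until it is locked. When all the lamps are locked, swing the lever up until it is in line with the green pointer and let go, leaving the other things on the bench where they are.

Things in the scene. Friction and masses are not known exactly. Their poses are not given: they have to be found in the camera images.
- red_grip (a point): The red lamp module (absent in some starts): loose, 66 mm tall, 0.12 kg. Round aluminium body 40 mm wide, 24 mm high; on it an upright red grip bar 38 mm long (along x), 14 thick, 42 tall. This point: the bar's centre, on the axis, 45 mm above the foot; z up the axis. Two lugs at +x and -x, in line with the bar, 10 mm wide, 2 to 8 mm above the foot, reach 27 mm from the axis.
- red_seat (a point): Bayonet socket for the red lamp, fixed: black base 84 mm square, red collar 72 mm across. This point: on the axis at the collar's top, 24 mm above the table. Bore 44 mm; two notches, 15 mm wide at the bore, at this frame's +x and -x (white marks on the base) let the lugs in; they turn beneath the collar's lip, which is 16 to 24 mm above the table.
- red_floor (a point): Floor of the red socket, 6 mm above the table, where the lamp's foot comes fully down. A spring plunger pushes up with 3 N there: hold the lamp down while turning it clockwise (from above). Stops just past 90 degrees, lugs then along this frame's y; let go, the lamp rises 2 mm against the lip, locked. It does not lock turned the other way.
- amber_grip (a point): The amber lamp module (absent in some starts): loose, 66 mm tall, 0.12 kg. Round aluminium body 40 mm wide, 24 mm high; on it an upright amber grip bar 38 mm long (along x), 14 thick, 42 tall. This point: the bar's centre, on the axis, 45 mm above the foot; z up the axis. Two lugs at +x and -x, in line with the bar, 10 mm wide, 2 to 8 mm above the foot, reach 27 mm from the axis.
- amber_seat (a point): Bayonet socket for the amber lamp, fixed: black base 84 mm square, amber collar 72 mm across. This point: on the axis at the collar's top, 24 mm above the table. Bore 44 mm; two notches, 15 mm wide at the bore, at this frame's +x and -x (white marks on the base) let the lugs in; they turn beneath the collar's lip, which is 16 to 24 mm above the table.
- amber_floor (a point): Floor of the amber socket, 6 mm above the table, where the lamp's foot comes fully down. A spring plunger pushes up with 3 N there: hold the lamp down while turning it clockwise (from above). Stops just past 90 degrees, lugs then along this frame's y; let go, the lamp rises 2 mm against the lip, locked. It does not lock turned the other way.
- blue_grip (a point): The blue lamp module (absent in some starts): loose, 66 mm tall, 0.12 kg. Round aluminium body 40 mm wide, 24 mm high; on it an upright blue grip bar 38 mm long (along x), 14 thick, 42 tall. This point: the bar's centre, on the axis, 45 mm above the foot; z up the axis. Two lugs at +x and -x, in line with the bar, 10 mm wide, 2 to 8 mm above the foot, reach 27 mm from the axis.
- blue_seat (a point): Bayonet socket for the blue lamp, fixed: black base 84 mm square, blue collar 72 mm across. This point: on the axis at the collar's top, 24 mm above the table. Bore 44 mm; two notches, 15 mm wide at the bore, at this frame's +x and -x (white marks on the base) let the lugs in; they turn beneath the collar's lip, which is 16 to 24 mm above the table.
- blue_floor (a point): Floor of the blue socket, 6 mm above the table, where the lamp's foot comes fully down. A spring plunger pushes up with 3 N there: hold the lamp down while turning it clockwise (from above). Stops just past 90 degrees, lugs then along this frame's y; let go, the lamp rises 2 mm against the lip, locked. It does not lock turned the other way.
- red_cap_grip (a point): Dust cap (absent in some starts) lying on the collar of the red socket: a loose white disc 60 mm in diameter and 6 mm thick with an upright round black knob 18 mm in diameter and 38 mm tall at its centre, 0.05 kg. This point is on the axis, in the knob, 27 mm above the cap's underside; z is up the axis.
- amber_cap_grip (a point): Dust cap (absent in some starts) lying on the collar of the amber socket: a loose white disc 60 mm in diameter and 6 mm thick with an upright round black knob 18 mm in diameter and 38 mm tall at its centre, 0.05 kg. This point is on the axis, in the knob, 27 mm above the cap's underside; z is up the axis.
- blue_cap_grip (a point): Dust cap (absent in some starts) lying on the collar of the blue socket: a loose white disc 60 mm in diameter and 6 mm thick with an upright round black knob 18 mm in diameter and 38 mm tall at its centre, 0.05 kg. This point is on the axis, in the knob, 27 mm above the cap's underside; z is up the axis.
- cap_tray_in (a point): Centre of the inner floor of the wooden cap tray, fixed, 170 mm (x) by 110 mm (y) outside, 20 mm high, walls 4 mm, floor 4 mm; x is its long axis. Room for two caps side by side along x.
- dimmer_lever (a joint): Angle of the dimmer lever on the white lamp driver: 0 at the OFF stop (clockwise end seen from above, at the black end block; the shortest scale ticks), growing anticlockwise seen from above to 1.6 rad (brightest). Light friction (1.2 N at the knob); stays where left.
- setpoint (a joint): Angle of the green pointer on the driver's scale, same zero and sense as the lever: the brightness wanted. Lever and pointer are in line when both angles are equal. It is stiff (frictional): leave it alone.
- lever_knob (a point): The lever's upright black knob, 16 mm in diameter, 44 mm tall (56 to 100 mm above the table), 85 mm from the pivot; this point is on its axis, 80 mm above the table. Its x axis points outward along the lever. The dark lever arm below it is 10 mm wide, its top 56 mm above the table.
- pointer_tip (a point): Tip of the flat green pointer, 97 mm from the pivot, 49 mm above the table; its x axis points outward from the pivot.
- lever_pivot (a point): On the lever's vertical hinge axis, at the knob's height, 80 mm above the table. The driver is a fixed white box 165 x 200 mm, 45 mm high; it reaches 130 mm from this point along this frame's +x, 35 mm along -x and 100 mm to each side. At joint value q the lever points at angle q - 0.8 rad (anticlockwise) from this frame's +x.
- lens_tube: Bystander, to be left alone: black lens ring, 36 mm wide, 20 mm tall; origin at the underside.
- ball_driver: Bystander, to be left alone: ball driver (screwdriver) about 170 mm long, lying; origin at the underside.
- screw_dish: Bystander, to be left alone: small white dish, 70 mm wide, 30 mm high; origin at the underside.
- lens_case: Bystander, to be left alone: blue lens case 60 x 80 x 28 mm; origin at the underside.
- cleaner: Bystander, to be left alone: white jar 48 mm wide, 85 mm tall; origin at the underside.
There are look-alikes about, which are no part of the job. What is shaped like the part that bears amber_seat but pink is not meant. Leave any turquoise look-alike of the part that bears amber_grip alone.

How it is judged:
By the outcome, as a careful person would: the job done as asked, in the order asked, and still so for the second after the job is handed in, with the robot touching nothing.
Of red_lamp, amber_lamp, blue_lamp only 2 to 3 are there at a start; the rules pass over those that are not, and their reading is None.
Of red_cap, amber_cap, blue_cap only 1 to 2 are there at a start; the rules pass over those that are not, and their reading is None.
At some moment in a run one of red_cap, amber_cap, blue_cap may be knocked a few centimetres aside while the robot is not near it.
Once in a run the grip may slacken for a moment while it holds something.
It also fails if it takes over 208 s, if anything falls off the work surface, if the arm or the gripper's body presses on something with over 40 N, if the wrist force passes 120 N, or if a joint passes its speed limit or range.

### The arm

A 6-joint arm with a two-finger parallel gripper is mounted at the origin on the work surface. World frame = base frame: x ahead of the robot, y to its left, z up, the work surface at z = 0. Lengths are in m, angles in degrees, forces in N, time in s.
With the tool pointing down it reaches from about 0.4 to 0.925 m from the base axis. Payload 12.5 kg.
Tool frame: the origin (TCP) lies midway between the tips of the shut fingers; the grasp point (between the pads) lies 19 mm behind it (manip.grip_depth is the distance from the TCP to the grasp point, in m); z points along the fingers, y is the direction in which the jaws open and shut (so a half turn about z gives the same grasp; the last joint's range is limited). The gripper opens to 95 mm and grips with 3 to 60 N. Pads are 20 mm wide; open, the fingers measure 119 mm over their backs; the gripper's body (75 mm by 180 mm) begins 59 mm behind the grasp point.
Start: joints at [66.314, 28.126, 89.318, -0, 62.55, -6.05], TCP at [0.189, 0.596, 0.215] pointing down, gripper open.
Joint ranges: [-177.58, 177.58], [-47.91, 125.51], [2.72, 160], [-65.01, 245.01], [3.68, 167.84], [-153.87, 153.87]. Speed limits (degrees/s): [127.2, 127.2, 159.86, 180, 180, 180].

### API

Orientations are given as a 3x3 rotation matrix whose columns are the frame's x, y, z axes.
In Python, from plant import manip gives the robot as it stands.
- The arm moves only by the shell command python3 -m crank 'ROWS' [OPENING] [FORCE]. ROWS is JSON, a list of rows, each an object with "offset": the shift along the tool's x, y, z in cm, a list of three; "twist": the turn about the tool's z in degrees. In form: [{"offset": [x, y, z], "twist": twist}, ...]. A call has 1 to 12 rows; each row is the pose to reach, as a shift and turn from the pose commanded when the call began, along the tool's axes at that moment; what a row does not reach only later rows make up. A row lasts 1/12 s, in which the tool goes at most 41.7 mm and 7.16 degrees, less where a joint would pass 70% of its speed; a pose out of reach is approached as far as the arm can. A call with a gripper value outside its range is refused whole. OPENING is the closure in counts, from 0 (fully open) to 255 (shut), set as the call begins (- or left out, the last holds). The fingers move at their own pace and stop on an object; FORCE is the grip in N (left out, the last holds). Time passes only in rows, so rows that repeat a pose let the fingers close. It gives the time, the measured TCP pose, the force and the opening at its end, in the units of the state.
- manip.get_state(): the state, without advancing time (a new reading comes with each control period).
- manip.snapshot(name): name is "side" or "top"; returns the picture (480x640x3 uint8, red, green, blue); there is no depth.
- manip.get_calibration(name): a dict with "fx", "fy", "cx", "cy" (pixels), "cam_to_world" (4x4, takes a point from camera to world coordinates). Camera axes: x right, y down, z forward; pixel columns grow to the right and rows downward; lengths in m; the calibration is good to about 2 mm. A picture is of the moment at which its call begins. get_calibration takes no time and is no camera call.
- manip.sign_off(): hands the job in, once; it reports no verdict.
The state is a dict: "time": time; "joints": joint angles; "joint_vel": joint speeds; "joint_efforts": joint torques, N m; "eef_pos": TCP position; "ee_rot": TCP orientation; "contact_force": force on the tool from outside, world axes, zero at the start; "wrist_torque": the same for the moment, N m; "grip_width": finger opening in m.
Only numpy, scipy, OpenCV 4.12 (cv2) and the standard library are available. Lean on these libraries where they do the work, as an engineer would, in place of code of your own. Each camera call takes 0.05 s, during which the arm holds its last target.

## Working session

There is one attempt and no reset: what is moved stays moved. The work goes in short steps, Python scripts to look and compute and a shell command to move; the robot and the scene stay as the last step left them, time stands still between calls to the robot, and variables do not carry over. Pictures are saved under pics/ and viewed, and the job is handed in when it is done.

```bash
ls; mkdir -p pics; python3 - <<'E'
from plant import manip
import cv2
for n in("side","top"):
    im=manip.snapshot(n); cv2.imwrite(f"pics/{n}0.png",im[:,:,::-1])
    print(n,manip.get_calibration(n))
print(manip.get_state())
E
```

```text
pics
side {'fx': 620.9439470349167, 'fy': 620.9439470349167, 'cx': 312.9118849003171, 'cy': 235.47035971134554, 'cam_to_world': array([[ 8.56792054e-01, -4.01144870e-01,  3.24021867e-01,
         1.73814611e-01],
       [-5.15662048e-01, -6.66310838e-01,  5.38630225e-01,
        -6.50714954e-01],
       [-1.69470000e-04, -6.28579876e-01, -7.77745017e-01,
         9.78007382e-01],
       [ 0.00000000e+00,  0.00000000e+00,  0.00000000e+00,
         1.00000000e+00]])}
top {'fx': 477.7421379548368, 'fy': 477.7421379548368, 'cx': 316.70995729996656, 'cy': 242.91957073505378, 'cam_to_world': array([[ 0.00880315, -0.99295954,  0.1181264 ,  0.42963302],
       [-0.99993187, -0.00964688, -0.00657267, -0.00529491],
       [ 0.00766594, -0.11806049, -0.99297681,  1.23050164],
       [ 0.        ,  0.        ,  0.        ,  1.        ]])}
{'time': 0.1, 'joints': array([ 6.63142729e+01,  2.81616939e+01,  8.93444182e+01,  1.07014095e-03,
        6.25490488e+01, -6.05130304e+00]), 'joint_vel': array([ 0.01372638, -0.17204743, -0.27553138, -0.02018411,  0.0678419 ,
       -0.06881461]), 'joint_efforts': array([ 3.19807761e-03, -6.13624692e+01, -2.58604163e+01,  6.93832361e-02,
        4.70643933e-02, -6.22236598e-05]), 'eef_pos': array([0.18924398, 0.59545773, 0.21412265]), 'ee_rot': array([[-9.53006194e-01,  3.02950546e-01, -4.01928955e-04],
       [ 3.02950790e-01,  9.53005799e-01, -8.74980908e-04],
       [ 1.17964681e-04, -9.55626919e-04, -9.99999536e-01]]), 'contact_force': array([-0.67760988, -0.51540921,  0.98570746]), 'wrist_torque': array([-0.02761202, -0.02887688, -0.03292421]), 'grip_width': 0.09469656996299243}
```

View pics/top0.png

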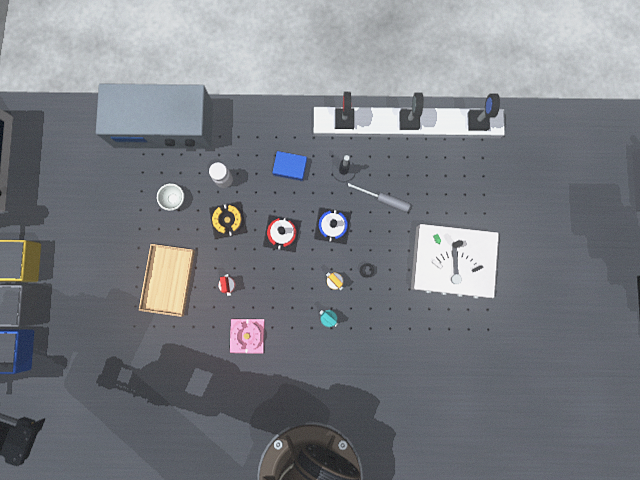

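View pics/side0.png

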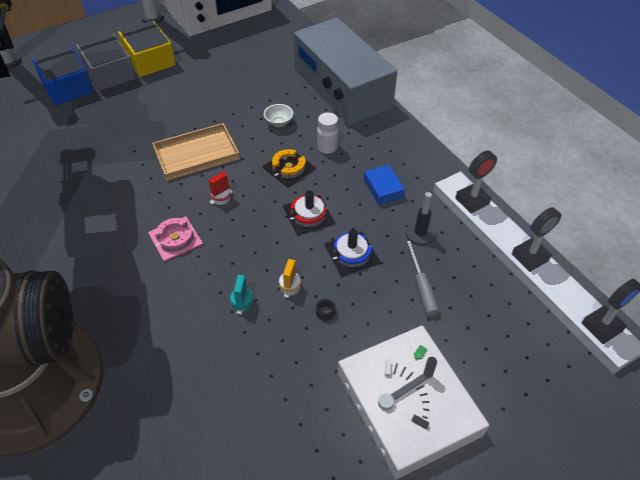

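Top view: red lamp (227,285), amber lamp (335,281), turquoise look-alike (329,318, not meant). Sockets are amber (228,219, open), red (282,232, capped), blue (333,225, capped) and pink (247,336, not meant). Tray is at (167,280) and the lever pivot at (457,279). There is no blue lamp. Next, close crops.

```bash
python3 - <<'E'
import cv2,numpy as np
t=cv2.imread("pics/top0.png"); s=cv2.imread("pics/side0.png")
def crop(im,x,y,w,h,k): return cv2.resize(im[y:y+h,x:x+w],None,fx=k,fy=k,interpolation=cv2.INTER_CUBIC)
cv2.imwrite("pics/c1.png",crop(t,200,195,160,105,5))
cv2.imwrite("pics/c2.png",crop(t,405,215,100,90,6))
cv2.imwrite("pics/c3.png",crop(s,140,110,250,200,3))
E
```

```text
(no output)
```

View pics/c1.png

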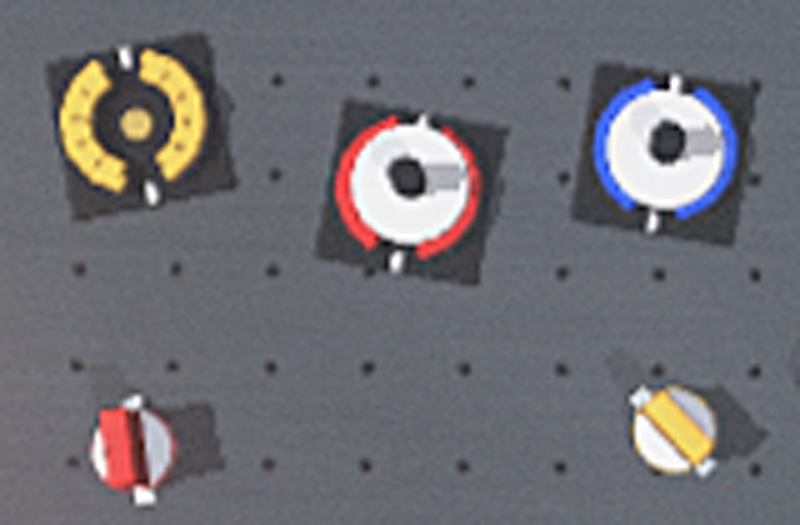

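View pics/c2.png

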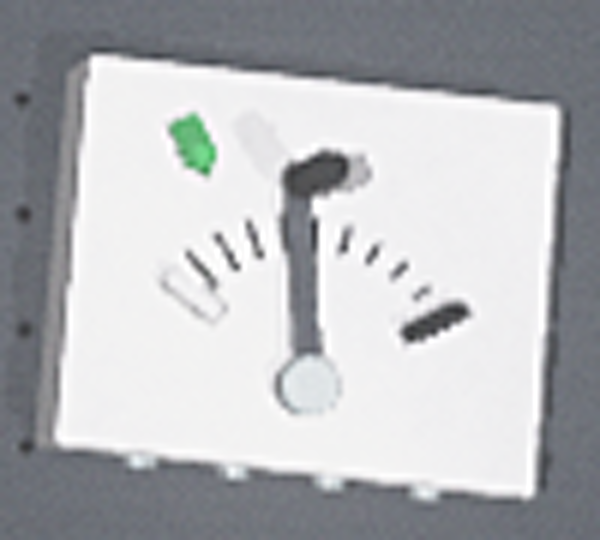

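View pics/c3.png

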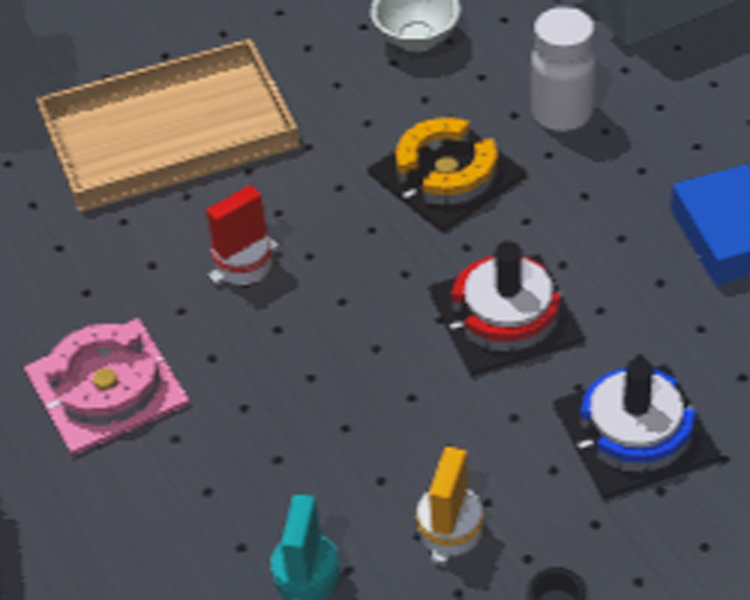

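```bash
cat > h.py <<'E'
import numpy as np,cv2,json
from plant import manip
from scipy.optimize import minimize
C={n:manip.get_calibration(n) for n in("side","top")}
def proj(n,P):
    c=C[n];M=np.linalg.inv(c["cam_to_world"]);P=np.atleast_2d(P)
    q=P@M[:3,:3].T+M[:3,3]
    return np.c_[c["fx"]*q[:,0]/q[:,2]+c["cx"],c["fy"]*q[:,1]/q[:,2]+c["cy"]]
def back(n,u,v,z):
    c=C[n];M=c["cam_to_world"];d=M[:3,:3]@np.array([(u-c["cx"])/c["fx"],(v-c["cy"])/c["fy"],1])
    return M[:3,3]+d*(z-M[2,3])/d[2]
def cyl(r,z0,z1):
    a=np.linspace(0,2*np.pi,48,endpoint=False)
    return np.r_[[[r*np.cos(t),r*np.sin(t),z] for z in(z0,z1) for t in a]]
def box(l,w,z0,z1):
    return np.array([[x,y,z] for x in(-l/2,l/2) for y in(-w/2,w/2) for z in(z0,z1)])
def place(pts,x,y,a):
    c,s=np.cos(a),np.sin(a);return np.c_[c*pts[:,0]-s*pts[:,1]+x,s*pts[:,0]+c*pts[:,1]+y,pts[:,2]]
def hullmask(uv,o,k,sz):
    m=np.zeros((sz[1]*k,sz[0]*k),np.uint8)
    h=cv2.convexHull(((uv-o+.5)*k-.5).astype(np.float32))
    cv2.fillConvexPoly(m,np.round(h*16).astype(np.int32),255,shift=4);return m
def fit(obs,pts,x0,yaw=True,k=6):
    """obs: {cam: full-size uint8 colour mask}; hull of mask vs hull of model"""
    H={}
    for n,m in obs.items():
        ys,xs=np.nonzero(m)
        cs=np.r_[[(x+dx,y+dy) for x,y in zip(xs,ys) for dx in(-.4,.4) for dy in(-.4,.4)]]
        o=np.array([xs.min()-15,ys.min()-15]);sz=(int(np.ptp(xs))+30,int(np.ptp(ys))+30)
        H[n]=(hullmask(cs,o,k,sz),o,sz)
    def cost(p):
        t=0
        for n,(hm,o,sz) in H.items():
            mm=hullmask(proj(n,place(pts,p[0],p[1],p[2] if yaw else 0)),o,k,sz)
            t+=1-(mm&hm).astype(bool).sum()/max(1,(mm|hm).astype(bool).sum())
        return t/len(H)
    x0=np.array(x0,float);best=None
    S=np.vstack([x0]+[x0+d for d in np.diag([.008,.008,.3])[:3 if yaw else 2,:len(x0)]])
    r=minimize(cost,x0,method="Nelder-Mead",options=dict(initial_simplex=S,xatol=1e-5,fatol=1e-5))
    return r.x,r.fun
def hsv(im): return cv2.cvtColor(im,cv2.COLOR_RGB2HSV)
def cmask(im,col):
    h=hsv(im)
    R={"red":[((0,120,70),(6,255,255)),((172,120,70),(180,255,255))],"amber":[((15,110,90),(28,255,255))],
       "blue":[((108,140,80),(126,255,255))],"green":[((45,90,60),(80,255,255))]}[col]
    m=sum(cv2.inRange(h,np.array(a),np.array(b)) for a,b in R);return m
def comp(m,u,v,r):
    z=np.zeros_like(m);cv2.circle(z,(int(u),int(v)),int(r),255,-1);return m&z
def go(x,y,z,yang=None):
    """offset (cm, tool axes) and twist to bring TCP to x,y,z with jaw(y) axis at world angle yang (deg, mod 180)"""
    s=manip.get_state();R=np.array(s["ee_rot"]);d=np.array([x,y,z])-s["eef_pos"]
    o=R.T@d*100;t=0;cur=np.degrees(np.arctan2(R[1,1],R[0,1]))
    if yang is not None: t=-((yang-cur+90)%180-90)
    j6=s["joints"][5]+t
    print("t%.2f"%s["time"],"offset",o.round(2),"twist %.1f"%t,"curY %.1f"%cur,"dist mm %.0f"%(np.linalg.norm(d)*1000),"j6~%.0f"%j6,"pos",np.round(s["eef_pos"]*1000,1))
def shot(tag,crops=()):
    out={}
    for n in("side","top"):
        out[n]=manip.snapshot(n);cv2.imwrite(f"pics/{n}{tag}.png",out[n][:,:,::-1])
    return out
E
python3 - <<'E'
from h import *
I={n:cv2.imread(f"pics/{n}0.png")[:,:,::-1].copy() for n in("side","top")}
coll=cyl(.036,.016,.024)
def both(tag,masks,pts,x0,yaw=False):
    for k in (["top"],["side"],["top","side"]):
        r,f=fit({n:masks[n] for n in k},pts,x0,yaw);print(tag,k,(r[:2]*1000).round(1),(np.degrees(r[2]).round(1) if yaw else ""),"%.3f"%f)
def m(col,ct,cs,r): return {n:comp(cmask(I[n],col),*c,r) for n,c in(("top",ct),("side",cs))}
for nm,col,ct,cs in (("ambS","amber",(227,219),(289,163)),("redS","red",(281,232),(309,210)),("bluS","blue",(333,225),(352,249))):
    both(nm,m(col,ct,cs,26),coll,back("top",*ct,.02)[:2])
bar=box(.038,.014,.024,.066)
for nm,col,ct,cs,(p,q) in (("redL","red",(225,284),(219,184),((137,402),(145,495))),("ambL","amber",(335,280),(290,270),((640,397),(706,468)))):
    P=[back("top",199.6+u[0]/5,194.6+u[1]/5,.005) for u in(p,q)]
    d=P[0]-P[1];a=np.arctan2(d[1],d[0]);print(nm,"lugs mid",((P[0]+P[1])[:2]*500).round(1),"yaw",np.degrees(a).round(1),"len",np.linalg.norm(d)*1000)
    mm=m(col,ct,cs,18)
    for n in mm: # drop the thin ring below: keep largest after opening
        mm[n]=cv2.morphologyEx(mm[n],cv2.MORPH_OPEN,np.ones((3,3)))
        k,l,st,_=cv2.connectedComponentsWithStats(mm[n]);mm[n]=((l==1+np.argmax(st[1:,4]))*255).astype(np.uint8)
        print(n,st[1:,4])
    both(nm,mm,bar,[*back("top",*ct,.045)[:2],a],True)
# socket marks
for nm,p,q in(("amb",(125,57),(152,192)),("red",(423,122),(398,261)),("blue",(676,82),(653,221))):
    P=[back("top",199.6+u[0]/5,194.6+u[1]/5,.006) for u in(p,q)];d=P[0]-P[1]
    print(nm,"marks mid",((P[0]+P[1])[:2]*500).round(1),"yaw",np.degrees(np.arctan2(d[1],d[0])).round(1),"len",np.linalg.norm(d)*1000)
# caps: knob top (z=.068) from top crop
for nm,u in(("redcap knob",(410,176)),("bluecap knob",(668,142))): print(nm,(back("top",199.6+u[0]/5,194.6+u[1]/5,.062)*1000).round(1))
for nm,u in(("pivot",(308,384)),): print(nm,(back("top",404.6+u[0]/6,214.6+u[1]/6,.06)*1000).round(1))
print("ptr",(back("top",404.6+207/6,214.6+174/6,.049)*1000).round(1))
print("box",[(back("top",404.6+u/6,214.6+v/6,.045)*1000).round(0)[:2] for u,v in((92,55),(562,105),(532,497),(57,444))])
E
```

```text
ambS ['top'] [634.5 219.6]  0.070
ambS ['side'] [634.4 219.7]  0.063
ambS ['top', 'side'] [634.5 219.7]  0.066
redS ['top'] [600.9  78.3]  0.069
redS ['side'] [600.8  77.9]  0.052
redS ['top', 'side'] [600.8  77.9]  0.061
bluS ['top'] [621.7 -54.6]  0.071
bluS ['side'] [622.8 -52.9]  0.052
bluS ['top', 'side'] [622.6 -53.3]  0.064
redL lugs mid [466.9 212.7] yaw 6.7 len 47.614641113298106
top [114]
side [324]
redL ['top'] [464.9 214.5] 2.0 0.118
redL ['side'] [466.8 215.2] 11.5 0.062
redL ['top', 'side'] [465.7 214.2] 11.5 0.104
ambL lugs mid [477.5 -59. ] yaw 43.4 len 49.45565626504322
top [84]
side [245]
ambL ['top'] [478.2 -60. ] 42.3 0.142
ambL ['side'] [478.7 -57.7] 48.6 0.074
ambL ['top', 'side'] [478.  -59.2] 47.8 0.139
amb marks mid [634.3 219. ] yaw 12.9 len 72.57141589069602
red marks mid [600.6  77.4] yaw -9.1 len 73.6323219423455
blue marks mid [622.9 -54. ] yaw -9.0 len 73.96661443017454
redcap knob [600.4  74.   62. ]
bluecap knob [618.7 -53.4  62. ]
pivot [ 484.1 -355.1   60. ]
ptr [ 571.4 -318.5   49. ]
box [array([ 622., -272.]), array([ 602., -469.]), array([ 439., -451.]), array([ 459., -255.])]
```

```bash
python3 - <<'E'
from h import *
for u,z in(((333,165),.1),((301,183),.056),((297,190),.056),((305,345),.056)): print((back("top",404.6+u[0]/6,214.6+u[1]/6,z)*1000).round(1))
for u,z in(((431,362),.1),((428,376),.06)): print("side",(back("side",*u,z)*1000).round(1))
s=cv2.imread("pics/side0.png");cv2.imwrite("pics/c4.png",cv2.resize(s[320:470,335:495],None,fx=5,fy=4.0,interpolation=2)[:600])
go(.569,-.356,.16,85)
E
```

```text
[ 569.4 -355.3  100. ]
[ 567.2 -355.5   56. ]
[ 564.3 -353.8   56. ]
[ 500.3 -355.4   56. ]
side [ 566.6 -355.3  100. ]
side [ 565.  -359.1   60. ]
t0.10 offset [-65.02 -79.16   5.48] twist -12.6 curY 72.4 dist mm 1026 j6~-19 pos [189.2 595.5 214.1]
```

View pics/c4.png

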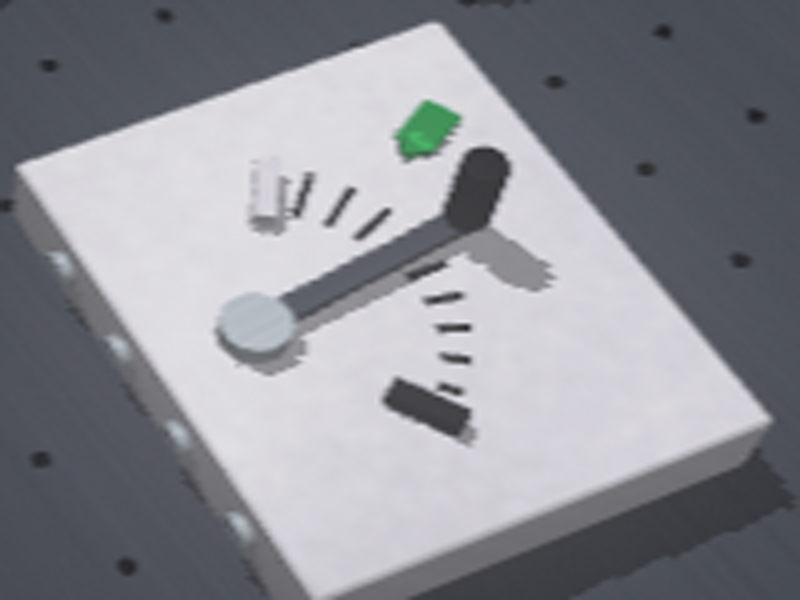

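```bash
python3 -m crank '[{"offset":[-20,-14,-2.6],"twist":-8},{"offset":[-41.6,-28.3,-2.6],"twist":-17},{"offset":[-41.6,-28.3,-2.6],"twist":-17},{"offset":[-41.6,-28.3,-2.6],"twist":-17},{"offset":[-41.6,-28.3,-2.6],"twist":-17},{"offset":[-41.6,-28.3,-2.6],"twist":-17},{"offset":[-41.6,-28.3,-2.6],"twist":-17},{"offset":[-41.6,-28.3,-2.6],"twist":-17},{"offset":[-41.6,-28.3,-2.6],"twist":-17},{"offset":[-41.6,-28.3,-2.6],"twist":-17},{"offset":[-41.6,-28.3,-2.6],"twist":-17},{"offset":[-41.6,-28.3,-2.6],"twist":-17}]' 100 20
python3 -c "
from h import *
go(.568,-.3555,.14,90)"
```

```text
time: 1.1
eef_pos: [0.4973, 0.2026, 0.2404]
ee_rot: [[-1.0, 0.011, -0.0], [0.011, 1.0, 0.0], [0.0, 0.0, -1.0]]
contact_force: [0.2, 0.5, -0.7]
grip_width: 0.0578
t1.10 offset [ -7.7  -55.73  10.04] twist -0.6 curY 89.4 dist mm 571 j6~-75 pos [497.3 202.6 240.4]
```

```bash
python3 -m crank '[{"offset":[-7.4,-55.5,2],"twist":0},{"offset":[-7.4,-55.5,2],"twist":0},{"offset":[-7.4,-55.5,2],"twist":0},{"offset":[-7.4,-55.5,4],"twist":0},{"offset":[-7.4,-55.5,6],"twist":0},{"offset":[-7.4,-55.5,8],"twist":0},{"offset":[-7.4,-55.5,10],"twist":0},{"offset":[-7.4,-55.5,10],"twist":0},{"offset":[-7.4,-55.5,10],"twist":0},{"offset":[-7.4,-55.5,10],"twist":0},{"offset":[-7.4,-55.5,10],"twist":0},{"offset":[-7.4,-55.5,10],"twist":0}]'
python3 -m crank '[{"offset":[0,0,0],"twist":0},{"offset":[0,0,0],"twist":0},{"offset":[0,0,0],"twist":0},{"offset":[0,0,0],"twist":0}]'
python3 - <<'E'
from h import *
go(.568,-.3555,.061,90)
I=shot("1")
cv2.imwrite("pics/c5.png",np.hstack([cv2.resize(I["top"][200:310,400:510,::-1],None,fx=3.6,fy=3.6),cv2.resize(I["side"][300:460,330:490,::-1],(396,396))]))
E
```

```text
time: 2.1
eef_pos: [0.5556, -0.2849, 0.157]
ee_rot: [[-1.0, 0.011, -0.0], [0.011, 1.0, 0.0], [0.0, 0.0, -1.0]]
contact_force: [1.0, 0.4, 0.2]
grip_width: 0.0578
time: 2.43
eef_pos: [0.5559, -0.2818, 0.1581]
ee_rot: [[-1.0, 0.01, 0.0], [0.01, 1.0, 0.0], [-0.0, 0.0, -1.0]]
contact_force: [-0.6, -0.7, -0.4]
grip_width: 0.0574
t2.43 offset [-1.28 -7.36  9.71] twist -0.6 curY 89.4 dist mm 123 j6~-123 pos [ 555.9 -281.8  158.1]
```

View pics/c5.png

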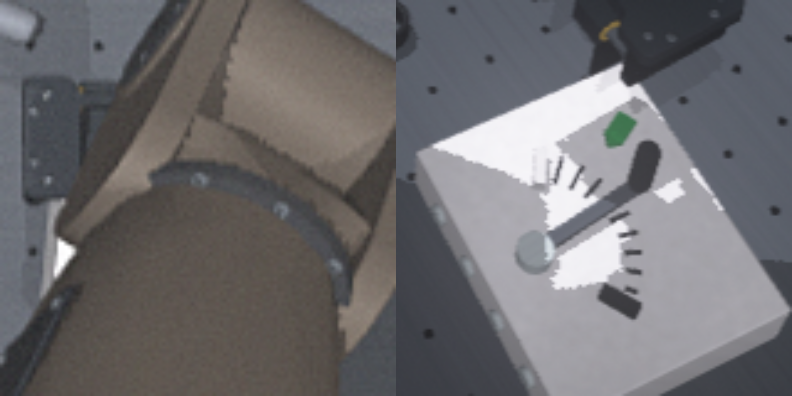

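The arm hides the driver in the top view, while the side view shows the gripper above and behind the free knob. Move over it, then descend.

```bash
python3 -m crank '[{"offset":[-1.3,-7.4,2],"twist":0},{"offset":[-1.3,-7.4,2],"twist":0},{"offset":[-1.3,-7.4,2],"twist":0},{"offset":[-1.3,-7.4,2],"twist":0},{"offset":[-1.3,-7.4,2],"twist":0},{"offset":[-1.3,-7.4,2],"twist":0}]'
python3 - <<'E'
from h import *
go(.568,-.3555,.061,90)
I=shot("2")
cv2.imwrite("pics/c6.png",cv2.resize(I["side"][300:460,330:490,::-1],(500,500)))
E
```

```text
time: 3.03
eef_pos: [0.5683, -0.3557, 0.1384]
ee_rot: [[-1.0, 0.01, 0.0], [0.01, 1.0, -0.0], [-0.0, -0.0, -1.0]]
contact_force: [0.4, -0.1, -0.8]
grip_width: 0.0575
t3.03 offset [0.04 0.02 7.74] twist -0.6 curY 89.4 dist mm 77 j6~-128 pos [ 568.3 -355.7  138.4]
```

View pics/c6.png

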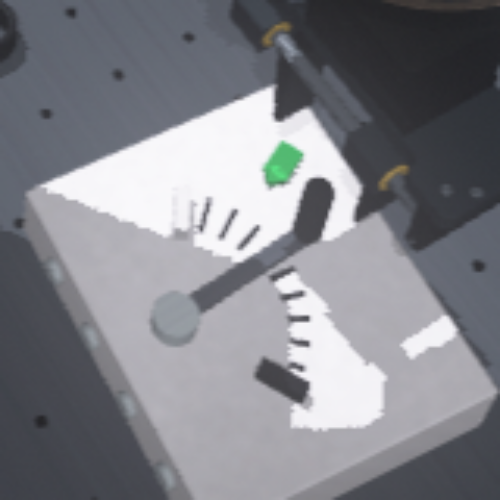

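```bash
python3 -m crank '[{"offset":[0,0,3],"twist":0},{"offset":[0,0,6],"twist":0},{"offset":[0,0,7.5],"twist":0},{"offset":[0,0,7.5],"twist":0},{"offset":[0,0,7.5],"twist":0}]'
python3 -m crank '[{"offset":[0,0,0],"twist":0},{"offset":[0,0,0],"twist":0},{"offset":[0,0,0],"twist":0},{"offset":[0,0,0],"twist":0},{"offset":[0,0,0],"twist":0},{"offset":[0,0,0],"twist":0},{"offset":[0,0,0],"twist":0},{"offset":[0,0,0],"twist":0}]' 255 6
python3 - <<'E'
from h import *
I=shot("3")
cv2.imwrite("pics/c7.png",cv2.resize(I["side"][300:460,330:490,::-1],(500,500)))
# arc waypoints: world -> tool offsets for lever angle th (deg), pivot
R=manip.get_state()["ee_rot"];p=np.array([.484,-.356]);p0=manip.get_state()["eef_pos"]
for th in(-10,-20,-30,-40,-48,-52,-54):
    w=np.array([.484+.085*np.cos(np.radians(th)),-.356+.085*np.sin(np.radians(th)),p0[2]]);print(th,(R.T@(w-p0)*100).round(2))
E
```

```text
time: 3.55
eef_pos: [0.5682, -0.3564, 0.0629]
ee_rot: [[-1.0, 0.01, -0.001], [0.01, 1.0, 0.001], [0.001, 0.001, -1.0]]
contact_force: [0.2, 1.0, 1.1]
grip_width: 0.0575
time: 4.22
eef_pos: [0.5683, -0.357, 0.063]
ee_rot: [[-1.0, 0.011, 0.0], [0.011, 1.0, 0.0], [-0.0, 0.0, -1.0]]
contact_force: [0.8, 1.2, 2.0]
grip_width: 0.016
-10 [ 0.04 -1.38 -0.  ]
-20 [ 0.41 -2.82 -0.  ]
-30 [ 1.02 -4.17 -0.  ]
-40 [ 1.85 -5.39 -0.  ]
-48 [ 2.67 -6.25 -0.  ]
-52 [ 3.12 -6.64 -0.  ]
-54 [ 3.35 -6.82 -0.  ]
```

View pics/c7.png

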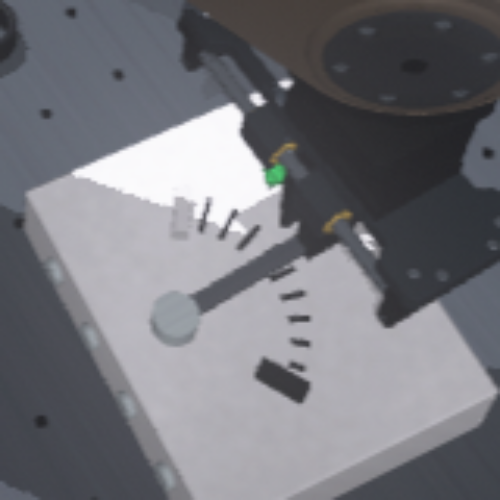

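```bash
python3 -m crank '[{"offset":[0,-0.7,0],"twist":5},{"offset":[0.04,-1.38,0],"twist":10},{"offset":[0.2,-2.1,0],"twist":15},{"offset":[0.4,-2.8,0],"twist":20},{"offset":[0.7,-3.5,0],"twist":25},{"offset":[1.0,-4.2,0],"twist":30},{"offset":[1.4,-4.8,0],"twist":35},{"offset":[1.85,-5.4,0],"twist":40},{"offset":[2.25,-5.83,0],"twist":44},{"offset":[2.67,-6.25,0],"twist":48},{"offset":[2.67,-6.25,0],"twist":48},{"offset":[2.67,-6.25,0],"twist":48}]'
python3 - <<'E'
from h import *
I=shot("4")
cv2.imwrite("pics/c8.png",cv2.resize(I["side"][300:460,330:490,::-1],(500,500)))
R=manip.get_state()["ee_rot"];p0=manip.get_state()["eef_pos"]
print(p0,np.degrees(np.arctan2(p0[1]+.356,p0[0]-.484)))
for th in(-50,-52,-54,-56):
    w=np.array([.484+.085*np.cos(np.radians(th)),-.356+.085*np.sin(np.radians(th)),p0[2]]);print(th,(R.T@(w-p0)*100).round(2))
E
```

```text
time: 5.32
eef_pos: [0.5402, -0.4191, 0.0628]
ee_rot: [[-0.662, 0.749, -0.001], [0.749, 0.662, 0.001], [0.001, -0.0, -1.0]]
contact_force: [-4.6, 2.9, 4.3]
grip_width: 0.0162
[ 0.54048698 -0.41884131  0.0628071 ] -48.04816787816697
-50 [-0.05 -0.29  0.  ]
-52 [-0.03 -0.59  0.  ]
-54 [-0.01 -0.88  0.  ]
-56 [ 0.02 -1.18  0.  ]
```

View pics/c8.png

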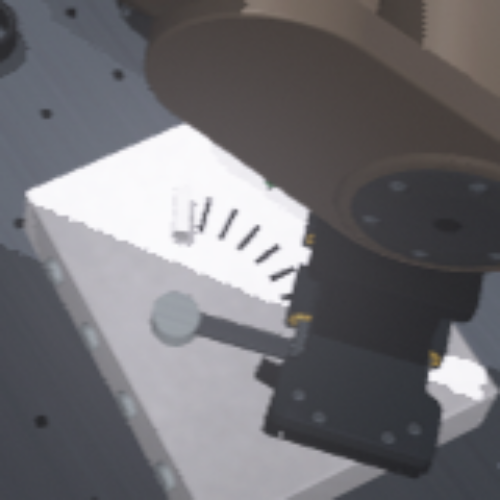

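```bash
python3 -m crank '[{"offset":[-0.1,-0.3,0],"twist":2},{"offset":[-0.15,-0.6,0],"twist":4},{"offset":[-0.15,-0.75,0],"twist":5},{"offset":[-0.15,-0.75,0],"twist":5},{"offset":[-0.15,-0.75,0],"twist":5}]'
python3 - <<'E'
from h import *
s=manip.get_state();p0=s["eef_pos"]
print(p0,np.degrees(np.arctan2(p0[1]+.356,p0[0]-.484)),s["ee_rot"].T@s["contact_force"],s["contact_force"])
E
```

```text
time: 5.83
eef_pos: [0.537, -0.4231, 0.0625]
ee_rot: [[-0.595, 0.804, 0.0], [0.804, 0.595, 0.003], [0.002, 0.002, -1.0]]
contact_force: [3.0, 11.8, 2.5]
grip_width: 0.0157
[ 0.53700575 -0.423095    0.0624839 ] -51.69090024144499 [ 7.76060488  9.44076405 -2.43003949] [ 2.96872854 11.84805894  2.46378898]
```

```bash
python3 -m crank '[{"offset":[0,0,0],"twist":0},{"offset":[0,0,0],"twist":0},{"offset":[0,0,0],"twist":0},{"offset":[0,0,0],"twist":0},{"offset":[0,0,0],"twist":0},{"offset":[0,0,-4],"twist":0},{"offset":[0,0,-8],"twist":0},{"offset":[0,0,-12],"twist":0},{"offset":[0,0,-15],"twist":0},{"offset":[0,0,-15],"twist":0},{"offset":[0,0,-15],"twist":0}]' 100
python3 - <<'E'
from h import *
go(.6,-.053,.2,90)
E
```

```text
time: 6.75
eef_pos: [0.5364, -0.4258, 0.2146]
ee_rot: [[-0.593, 0.805, 0.003], [0.805, 0.593, -0.002], [-0.004, 0.001, -1.0]]
contact_force: [-0.5, 0.4, -0.5]
grip_width: 0.0582
t6.75 offset [26.25 27.23  1.39] twist -53.6 curY 36.4 dist mm 378 j6~-134 pos [ 536.4 -425.8  214.6]
```

```bash
python3 -m crank '[{"offset":[27.3,27.2,1],"twist":0},{"offset":[27.3,27.2,1],"twist":0},{"offset":[27.3,27.2,1],"twist":0},{"offset":[27.3,27.2,1],"twist":0},{"offset":[27.3,27.2,1],"twist":0},{"offset":[27.3,27.2,1],"twist":0},{"offset":[27.3,27.2,1],"twist":0},{"offset":[27.3,27.2,1],"twist":0},{"offset":[27.3,27.2,1],"twist":0},{"offset":[27.3,27.2,1],"twist":0},{"offset":[27.3,27.2,1],"twist":0},{"offset":[27.3,27.2,1],"twist":0}]'
python3 - <<'E'
from h import *
go(.6195,-.0535,.11)
I=shot("5")
cv2.imwrite("pics/c9.png",np.hstack([cv2.resize(I["top"][130:330,390:510,::-1],(360,600)),cv2.resize(I["side"][130:450,270:500,::-1],(430,600))]))
E
```

```text
time: 7.75
eef_pos: [0.5929, -0.044, 0.2016]
ee_rot: [[-0.594, 0.804, -0.002], [0.804, 0.594, 0.0], [0.001, -0.001, -1.0]]
contact_force: [-0.3, 0.2, -0.0]
grip_width: 0.0577
t7.75 offset [-2.36  1.59  9.15] twist 0.0 curY 36.5 dist mm 96 j6~-47 pos [592.9 -44.  201.6]
```

View pics/c9.png

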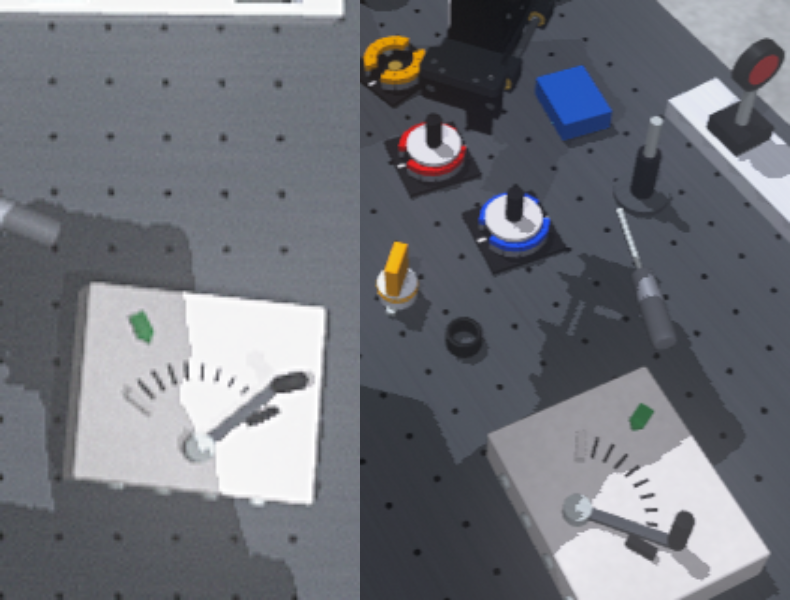

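Lever rests at the OFF stop beside the end block; both caps are still in place. Now grip the blue cap's knob.

```bash
python3 -m crank '[{"offset":[-2.3,1.6,4],"twist":0},{"offset":[-2.3,1.6,9],"twist":0},{"offset":[-2.3,1.6,9],"twist":0},{"offset":[-2.3,1.6,9],"twist":0},{"offset":[-2.3,1.6,9],"twist":0},{"offset":[-2.3,1.6,9],"twist":0}]'
python3 - <<'E'
from h import *
go(.6195,-.0535,.039)
I=shot("6")
cv2.imwrite("pics/c10.png",cv2.resize(I["side"][170:290,290:410,::-1],(500,500)))
t=cv2.imread("pics/top0.png");cv2.imwrite("pics/c11.png",cv2.resize(t[235:325,130:205],(625,750))[:600])
cv2.imwrite("pics/c11.png",cv2.resize(t[235:325,130:205],(500,600)))
E
```

```text
time: 8.35
eef_pos: [0.6203, -0.0542, 0.1141]
ee_rot: [[-0.592, 0.806, 0.002], [0.806, 0.592, -0.0], [-0.001, 0.001, -1.0]]
contact_force: [-0.5, -0.6, 0.3]
grip_width: 0.0577
t8.35 offset [ 0.11 -0.03  7.51] twist 0.0 curY 36.3 dist mm 75 j6~-47 pos [620.3 -54.2 114.1]
```

View pics/c10.png

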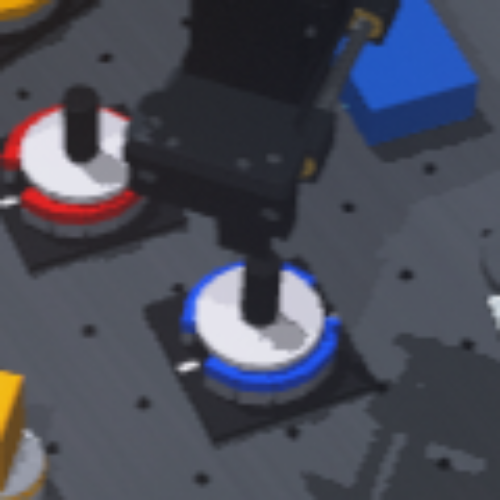

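View pics/c11.png

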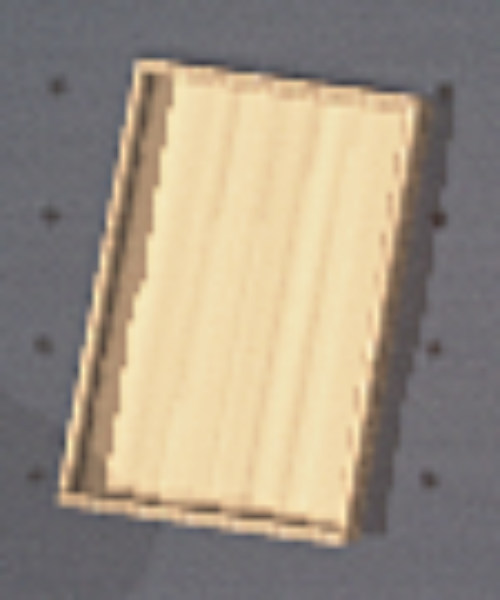

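```bash
python3 -m crank '[{"offset":[0,0,3],"twist":0},{"offset":[0,0,6],"twist":0},{"offset":[0,0,7.5],"twist":0},{"offset":[0,0,7.5],"twist":0},{"offset":[0,0,7.5],"twist":0}]'
python3 -m crank '[{"offset":[0,0,0],"twist":0},{"offset":[0,0,0],"twist":0},{"offset":[0,0,0],"twist":0},{"offset":[0,0,0],"twist":0},{"offset":[0,0,0],"twist":0},{"offset":[0,0,0],"twist":0},{"offset":[0,0,0],"twist":0},{"offset":[0,0,-3],"twist":0},{"offset":[0,0,-6],"twist":0},{"offset":[0,0,-9],"twist":0},{"offset":[0,0,-12],"twist":0}]' 255 25
python3 - <<'E'
from h import *
P=np.array([back("top",130-.5+(u+.5)/6.667,235-.5+(v+.5)/6.667,.02)[:2] for u,v in((137,62),(425,98),(350,545),(62,500))])*1000
print(P.round(1),P.mean(0)); a=(P[0]+P[1]-P[2]-P[3])/2;print(np.linalg.norm(a),np.degrees(np.arctan2(a[1],a[0])),np.linalg.norm(P[0]-P[1]))
c=P.mean(0);u=a/np.linalg.norm(a);print("far",c+38*u,"near",c-38*u)
f=(c+38*u)/1000;go(f[0],f[1],.15)
I=shot("7")
cv2.imwrite("pics/c12.png",np.hstack([cv2.resize(I["side"][170:290,290:410,::-1],(400,400)),cv2.resize(I["top"][170:290,240:360,::-1],(400,400))]))
E
```

```text
time: 8.87
eef_pos: [0.6201, -0.0533, 0.0386]
ee_rot: [[-0.593, 0.805, 0.001], [0.805, 0.593, -0.0], [-0.0, 0.0, -1.0]]
contact_force: [0.9, 0.3, -0.0]
grip_width: 0.0579
time: 9.78
eef_pos: [0.6195, -0.0532, 0.159]
ee_rot: [[-0.593, 0.805, -0.001], [0.805, 0.593, 0.0], [0.001, -0.0, -1.0]]
contact_force: [0.5, 0.2, 0.0]
grip_width: 0.0176
[[567.1 410.5]
 [554.3 300.3]
 [385.5 321.7]
 [401.3 430.3]] [477.05927628 365.70988995]
168.5405917465973 -7.0354089721333555 110.96396551361472
far [514.77316085 361.05554672] near [439.34539172 370.36423319]
t9.78 offset [39.56 16.13  0.92] twist 0.0 curY 36.4 dist mm 427 j6~-47 pos [619.5 -53.2 159. ]
```

View pics/c12.png

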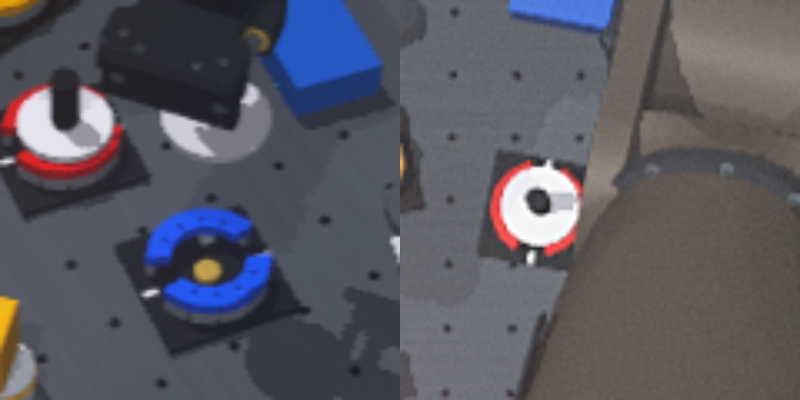

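```bash
python3 -m crank '[{"offset":[39.6,16.1,0],"twist":0},{"offset":[39.6,16.1,0],"twist":0},{"offset":[39.6,16.1,0],"twist":0},{"offset":[39.6,16.1,0],"twist":0},{"offset":[39.6,16.1,0],"twist":0},{"offset":[39.6,16.1,0],"twist":0},{"offset":[39.6,16.1,0],"twist":0},{"offset":[39.6,16.1,0],"twist":0},{"offset":[39.6,16.1,0],"twist":0},{"offset":[39.6,16.1,0],"twist":0},{"offset":[39.6,16.1,0],"twist":0},{"offset":[39.6,16.1,0],"twist":0}]'
python3 -m crank '[{"offset":[0,0,0],"twist":0},{"offset":[0,0,0],"twist":0}]'
python3 - <<'E'
from h import *
go(.515,.361,.02)
I=shot("8")
cv2.imwrite("pics/c13.png",np.hstack([cv2.resize(I["side"][80:280,120:320,::-1],(400,400)),cv2.resize(I["top"][190:350,120:280,::-1],(400,400))]))
E
```

```text
time: 10.88
eef_pos: [0.5131, 0.3638, 0.1569]
ee_rot: [[-0.596, 0.803, -0.001], [0.803, 0.596, -0.0], [0.0, -0.001, -1.0]]
contact_force: [-0.8, -0.4, -0.8]
grip_width: 0.0177
time: 11.05
eef_pos: [0.5148, 0.36, 0.1574]
ee_rot: [[-0.592, 0.806, -0.001], [0.806, 0.592, -0.001], [-0.0, -0.001, -1.0]]
contact_force: [-0.1, -0.7, -0.8]
grip_width: 0.0172
t11.05 offset [ 0.07  0.09 13.74] twist 0.0 curY 36.3 dist mm 137 j6~-7 pos [514.8 360.  157.4]
```

View pics/c13.png

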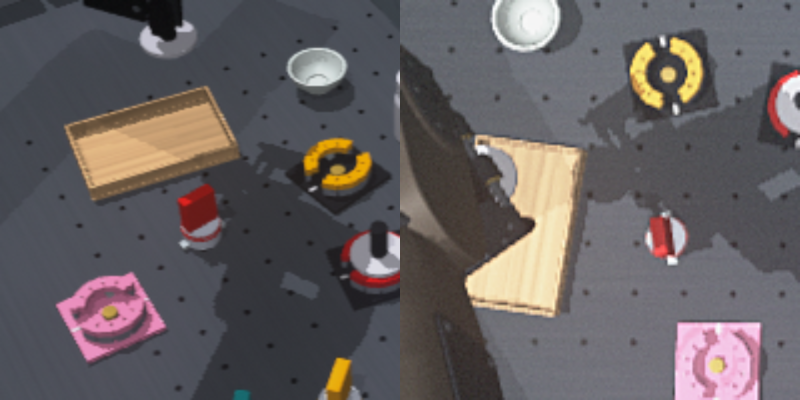

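```bash
python3 -m crank '[{"offset":[0,0,4],"twist":0},{"offset":[0,0,8],"twist":0},{"offset":[0,0,11],"twist":0},{"offset":[0,0,12.5],"twist":0},{"offset":[0,0,13.2],"twist":0},{"offset":[0,0,13.7],"twist":0},{"offset":[0,0,13.7],"twist":0},{"offset":[0,0,13.7],"twist":0}]'
python3 -m crank '[{"offset":[0,0,0],"twist":0},{"offset":[0,0,0],"twist":0},{"offset":[0,0,0],"twist":0},{"offset":[0,0,0],"twist":0},{"offset":[0,0,0],"twist":0},{"offset":[0,0,-3],"twist":0},{"offset":[0,0,-6],"twist":0},{"offset":[0,0,-10],"twist":0},{"offset":[0,0,-13],"twist":0},{"offset":[0,0,-13],"twist":0}]' 110
python3 - <<'E'
from h import *
go(.602,.074,.13)
I=shot("9")
cv2.imwrite("pics/c14.png",np.hstack([cv2.resize(I["side"][80:280,120:320,::-1],(400,400)),cv2.resize(I["side"][140:260,240:360,::-1],(400,400))]))
E
```

```text
time: 11.82
eef_pos: [0.5153, 0.3611, 0.0219]
ee_rot: [[-0.593, 0.806, 0.001], [0.806, 0.593, 0.001], [-0.0, 0.002, -1.0]]
contact_force: [-0.3, -0.0, 0.0]
grip_width: 0.0172
time: 12.65
eef_pos: [0.5166, 0.3624, 0.1572]
ee_rot: [[-0.593, 0.805, 0.008], [0.805, 0.593, 0.005], [-0.001, 0.009, -1.0]]
contact_force: [1.1, 0.3, 0.7]
grip_width: 0.0541
t12.65 offset [-28.28 -10.25   2.66] twist 0.0 curY 36.4 dist mm 302 j6~-7 pos [516.6 362.4 157.2]
```

View pics/c14.png

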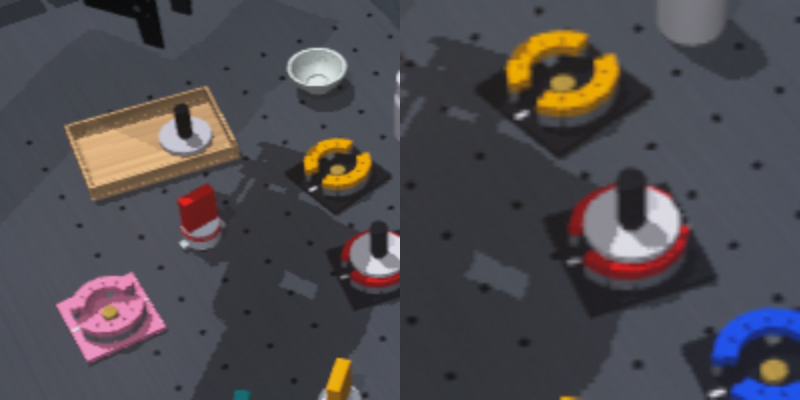

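```bash
python3 -c "
from h import *
print(back('side',309.5,192.5,.067),back('side',309.5,207,.032))"
python3 -m crank '[{"offset":[-28.3,-10.2,0],"twist":0},{"offset":[-28.3,-10.2,0],"twist":0},{"offset":[-28.3,-10.2,0],"twist":0},{"offset":[-28.3,-10.2,0],"twist":0},{"offset":[-28.3,-10.2,0],"twist":0},{"offset":[-28.3,-10.2,0],"twist":0},{"offset":[-28.3,-10.2,2.6],"twist":0},{"offset":[-28.3,-10.2,2.6],"twist":0},{"offset":[-28.3,-10.2,2.6],"twist":0},{"offset":[-28.3,-10.2,2.6],"twist":0},{"offset":[-28.3,-10.2,2.6],"twist":0},{"offset":[-28.3,-10.2,2.6],"twist":0}]'
python3 - <<'E'
from h import *
go(.602,.074,.039)
I=shot("10")
cv2.imwrite("pics/c15.png",cv2.resize(I["side"][150:270,250:370,::-1],(500,500)))
E
```

```text
[0.6044431  0.07831081 0.067     ] [0.60039076 0.07182805 0.032     ]
time: 13.75
eef_pos: [0.6, 0.0743, 0.125]
ee_rot: [[-0.594, 0.804, 0.0], [0.804, 0.594, 0.0], [0.0, 0.0, -1.0]]
contact_force: [0.2, 0.4, 0.2]
grip_width: 0.0537
t13.75 offset [-0.15  0.14  8.6 ] twist 0.0 curY 36.5 dist mm 86 j6~-36 pos [600.   74.3 125. ]
```

View pics/c15.png

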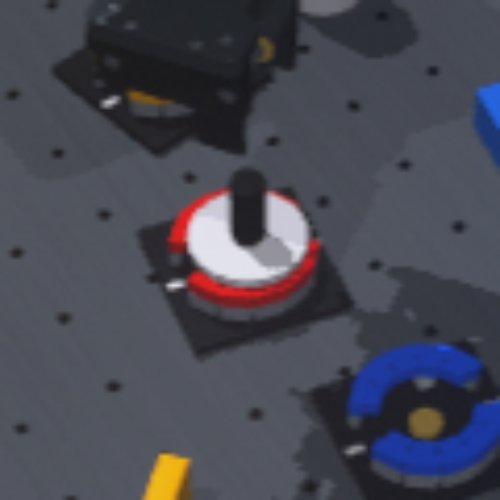

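```bash
python3 -m crank '[{"offset":[-0.15,0.2,3],"twist":0},{"offset":[-0.15,0.2,6],"twist":0},{"offset":[-0.15,0.2,8.6],"twist":0},{"offset":[-0.15,0.2,8.6],"twist":0},{"offset":[-0.15,0.2,8.6],"twist":0}]'
python3 -m crank '[{"offset":[0,0,0],"twist":0},{"offset":[0,0,0],"twist":0},{"offset":[0,0,0],"twist":0},{"offset":[0,0,0],"twist":0},{"offset":[0,0,0],"twist":0},{"offset":[0,0,0],"twist":0},{"offset":[0,0,0],"twist":0},{"offset":[0,0,-3],"twist":0},{"offset":[0,0,-6],"twist":0},{"offset":[0,0,-9],"twist":0},{"offset":[0,0,-12],"twist":0}]' 255 25
python3 -c "
from h import *
go(.439,.370,.15)"
```

```text
time: 14.27
eef_pos: [0.6023, 0.0734, 0.0386]
ee_rot: [[-0.594, 0.805, -0.002], [0.805, 0.594, 0.0], [0.001, -0.001, -1.0]]
contact_force: [0.4, -0.8, 0.6]
grip_width: 0.0539
time: 15.18
eef_pos: [0.6024, 0.0727, 0.16]
ee_rot: [[-0.593, 0.805, -0.001], [0.805, 0.593, 0.0], [0.0, -0.001, -1.0]]
contact_force: [0.1, -0.1, -0.5]
grip_width: 0.0176
t15.18 offset [33.63  4.47  1.01] twist 0.0 curY 36.4 dist mm 339 j6~-36 pos [602.4  72.7 160. ]
```

```bash
python3 -m crank '[{"offset":[33.6,4.5,0],"twist":0},{"offset":[33.6,4.5,0],"twist":0},{"offset":[33.6,4.5,0],"twist":0},{"offset":[33.6,4.5,0],"twist":0},{"offset":[33.6,4.5,0],"twist":0},{"offset":[33.6,4.5,0],"twist":0},{"offset":[33.6,4.5,0],"twist":0},{"offset":[33.6,4.5,0],"twist":0},{"offset":[33.6,4.5,0],"twist":0},{"offset":[33.6,4.5,0],"twist":0},{"offset":[33.6,4.5,0],"twist":0},{"offset":[33.6,4.5,0],"twist":0}]'
python3 - <<'E'
from h import *
go(.439,.370,.02)
I=shot("11")
cv2.imwrite("pics/c16.png",np.hstack([cv2.resize(I["side"][80:280,120:320,::-1],(400,400)),cv2.resize(I["top"][190:350,120:280,::-1],(400,400))]))
E
```

```text
time: 16.18
eef_pos: [0.4404, 0.369, 0.1588]
ee_rot: [[-0.592, 0.806, -0.0], [0.806, 0.592, -0.0], [-0.0, -0.0, -1.0]]
contact_force: [0.3, 0.2, -0.6]
grip_width: 0.0172
t16.18 offset [ 0.17 -0.05 13.88] twist 0.0 curY 36.3 dist mm 139 j6~-3 pos [440.4 369.  158.8]
```

View pics/c16.png

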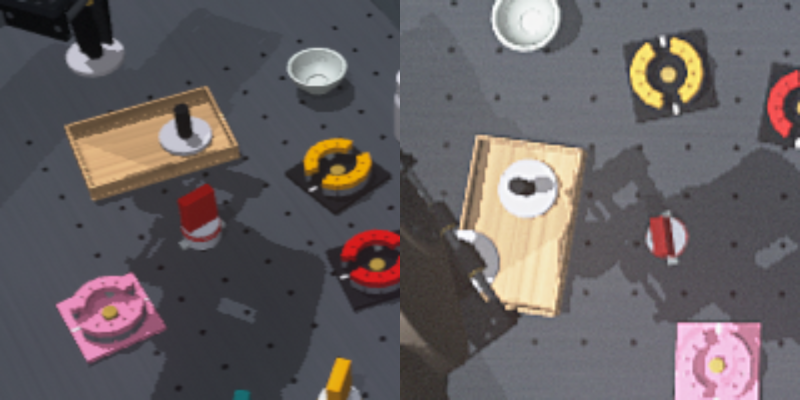

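```bash
python3 -m crank '[{"offset":[0.1,0,4],"twist":0},{"offset":[0.1,0,8],"twist":0},{"offset":[0.1,0,11],"twist":0},{"offset":[0.1,0,12.5],"twist":0},{"offset":[0.1,0,13.2],"twist":0},{"offset":[0.1,0,13.8],"twist":0},{"offset":[0.1,0,13.8],"twist":0},{"offset":[0.1,0,13.8],"twist":0}]'
python3 -m crank '[{"offset":[0,0,0],"twist":0},{"offset":[0,0,0],"twist":0},{"offset":[0,0,0],"twist":0},{"offset":[0,0,0],"twist":0},{"offset":[0,0,0],"twist":0},{"offset":[0,0,-3],"twist":0},{"offset":[0,0,-6],"twist":0},{"offset":[0,0,-10],"twist":0},{"offset":[0,0,-13],"twist":0},{"offset":[0,0,-13],"twist":0}]' 110
python3 - <<'E'
from h import *
go(.466,.214,.13,98)
I=shot("12")
cv2.imwrite("pics/c17.png",np.hstack([cv2.resize(I["side"][80:280,120:320,::-1],(400,400)),cv2.resize(I["top"][190:350,120:280,::-1],(400,400))]))
E
```

```text
time: 16.95
eef_pos: [0.4398, 0.3708, 0.0217]
ee_rot: [[-0.592, 0.806, 0.001], [0.806, 0.592, 0.001], [-0.0, 0.001, -1.0]]
contact_force: [-0.0, -0.1, -0.2]
grip_width: 0.0174
time: 17.78
eef_pos: [0.441, 0.3721, 0.1567]
ee_rot: [[-0.593, 0.805, 0.007], [0.805, 0.593, 0.005], [-0.0, 0.009, -1.0]]
contact_force: [0.7, 0.5, 0.3]
grip_width: 0.0542
t17.78 offset [-14.21  -7.39   2.61] twist -61.6 curY 36.4 dist mm 162 j6~-64 pos [441.  372.1 156.7]
```

View pics/c17.png

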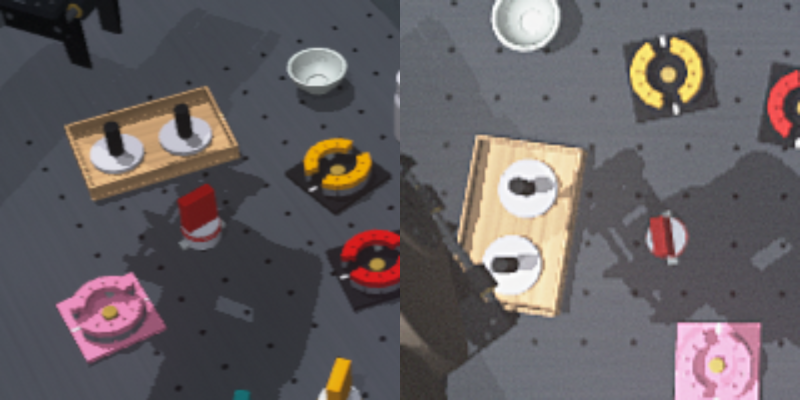

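Both caps are in the tray. Next is the red lamp: the choices are red bar (227,285) and turquoise (329,318), and the red one is meant.

```bash
python3 -m crank '[{"offset":[-14.2,-7.4,0],"twist":-60.5},{"offset":[-14.2,-7.4,0],"twist":-60.5},{"offset":[-14.2,-7.4,0],"twist":-60.5},{"offset":[-14.2,-7.4,0],"twist":-60.5},{"offset":[-14.2,-7.4,0],"twist":-60.5},{"offset":[-14.2,-7.4,2.6],"twist":-60.5},{"offset":[-14.2,-7.4,2.6],"twist":-60.5},{"offset":[-14.2,-7.4,2.6],"twist":-60.5},{"offset":[-14.2,-7.4,2.6],"twist":-60.5},{"offset":[-14.2,-7.4,2.6],"twist":-60.5},{"offset":[-14.2,-7.4,2.6],"twist":-60.5},{"offset":[-14.2,-7.4,2.6],"twist":-60.5}]'
python3 - <<'E'
from h import *
go(.4665,.2135,.029,97)
I=shot("13")
cv2.imwrite("pics/c18.png",np.hstack([cv2.resize(I["side"][130:230,170:270,::-1],(400,400)),cv2.resize(I["top"][235:335,180:280,::-1],(400,400))]))
E
```

```text
time: 18.88
eef_pos: [0.4635, 0.2125, 0.1242]
ee_rot: [[-0.993, -0.116, -0.001], [-0.116, 0.993, -0.0], [0.001, -0.0, -1.0]]
contact_force: [0.7, -0.5, 0.1]
grip_width: 0.054
t18.88 offset [-0.32  0.07  9.52] twist -0.3 curY 96.7 dist mm 95 j6~-80 pos [463.5 212.5 124.2]
```

View pics/c18.png

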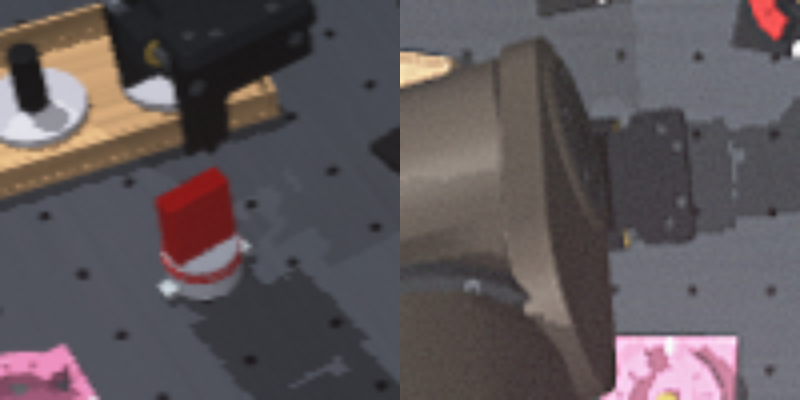

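```bash
python3 -m crank '[{"offset":[-0.3,0.05,4],"twist":0},{"offset":[-0.3,0.05,7],"twist":0},{"offset":[-0.3,0.05,9.5],"twist":0},{"offset":[-0.3,0.05,9.5],"twist":0},{"offset":[-0.3,0.05,9.5],"twist":0},{"offset":[-0.3,0.05,9.5],"twist":0}]'
python3 -m crank '[{"offset":[0,0,0],"twist":0},{"offset":[0,0,0],"twist":0},{"offset":[0,0,0],"twist":0},{"offset":[0,0,0],"twist":0},{"offset":[0,0,0],"twist":0},{"offset":[0,0,0],"twist":0},{"offset":[0,0,0],"twist":0},{"offset":[0,0,0],"twist":0}]' 255 40
python3 - <<'E'
from h import *
go(.6007,.078,.11,81)
print([back('side',u-.4,v-.4,.005)*1000 for u,v in((212.3,202.2),(230.8,191.5))])
E
```

```text
time: 19.48
eef_pos: [0.4672, 0.2136, 0.0309]
ee_rot: [[-0.993, -0.119, 0.001], [-0.119, 0.993, 0.0], [-0.001, 0.0, -1.0]]
contact_force: [0.5, -0.3, -0.3]
grip_width: 0.0541
time: 20.15
eef_pos: [0.4667, 0.2134, 0.0298]
ee_rot: [[-0.993, -0.12, 0.0], [-0.12, 0.993, 0.0], [-0.0, 0.0, -1.0]]
contact_force: [0.2, 0.4, 2.1]
grip_width: 0.014
t20.15 offset [-11.68 -15.05  -8.02] twist 15.9 curY 96.9 dist mm 207 j6~-64 pos [466.7 213.4  29.8]
[array([443.87278054, 211.09074583,   5.        ]), array([490.93478151, 218.66927427,   5.        ])]
```

```bash
python3 -m crank '[{"offset":[0,0,-4],"twist":0},{"offset":[0,0,-8],"twist":0},{"offset":[-11.7,-15,-8],"twist":16},{"offset":[-11.7,-15,-8],"twist":16},{"offset":[-11.7,-15,-8],"twist":16},{"offset":[-11.7,-15,-8],"twist":16},{"offset":[-11.7,-15,-8],"twist":16},{"offset":[-11.7,-15,-8],"twist":16},{"offset":[-11.7,-15,-8],"twist":16},{"offset":[-11.7,-15,-8],"twist":16},{"offset":[-11.7,-15,-8],"twist":16},{"offset":[-11.7,-15,-8],"twist":16}]'
python3 - <<'E'
from h import *
go(.6007,.078,.06,81)
I=shot("14")
cv2.imwrite("pics/c19.png",np.hstack([cv2.resize(I["side"][140:240,260:360,::-1],(400,400)),cv2.resize(I["top"][180:280,230:330,::-1],(400,400))]))
E
```

```text
time: 21.15
eef_pos: [0.6001, 0.0795, 0.1099]
ee_rot: [[-0.988, 0.157, -0.0], [0.157, 0.988, 0.0], [0.0, 0.0, -1.0]]
contact_force: [-0.5, 0.1, -1.8]
grip_width: 0.0142
t21.15 offset [-0.08 -0.14  4.99] twist -0.1 curY 80.9 dist mm 50 j6~-80 pos [600.1  79.5 109.9]
```

View pics/c19.png

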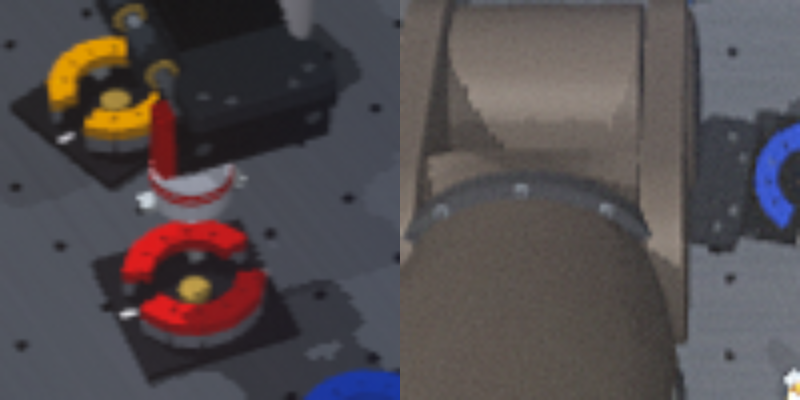

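```bash
python3 -m crank '[{"offset":[-0.05,-0.05,2.5],"twist":0},{"offset":[-0.05,-0.05,4.9],"twist":0},{"offset":[-0.05,-0.05,4.9],"twist":0},{"offset":[-0.05,-0.05,4.9],"twist":0},{"offset":[-0.05,-0.05,4.9],"twist":0}]'
python3 - <<'E'
from h import *
go(.6007,.078,.036,81)
I=shot("15")
cv2.imwrite("pics/c20.png",cv2.resize(I["side"][170:240,270:340,::-1],(560,560)))
E
```

```text
time: 21.67
eef_pos: [0.6016, 0.0782, 0.0619]
ee_rot: [[-0.987, 0.158, 0.001], [0.158, 0.987, 0.0], [-0.001, 0.0, -1.0]]
contact_force: [-0.3, -0.3, -1.4]
grip_width: 0.0141
t21.67 offset [ 0.09 -0.03  2.59] twist -0.1 curY 80.9 dist mm 26 j6~-80 pos [601.6  78.2  61.9]
```

View pics/c20.png

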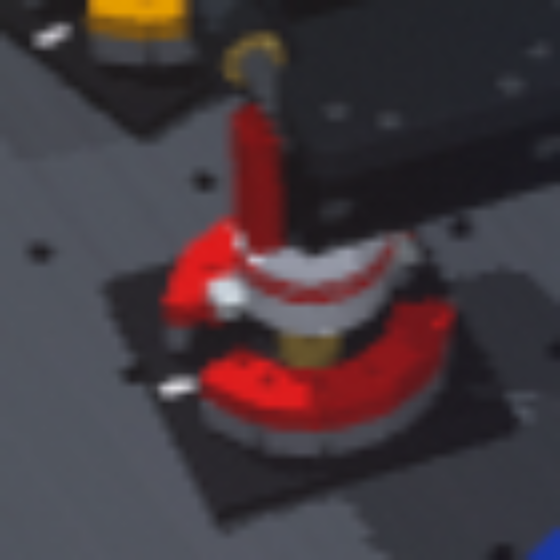

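```bash
python3 -m crank '[{"offset":[0.08,0,0.5],"twist":0},{"offset":[0.08,0,1.0],"twist":0},{"offset":[0.08,0,1.4],"twist":0},{"offset":[0.08,0,1.8],"twist":0},{"offset":[0.08,0,1.8],"twist":0}]'
```

```text
time: 22.18
eef_pos: [0.6002, 0.078, 0.0419]
ee_rot: [[-0.987, 0.159, -0.001], [0.159, 0.987, 0.0], [0.001, -0.0, -1.0]]
contact_force: [0.9, 0.9, -2.0]
grip_width: 0.0137
```

```bash
python3 -m crank '[{"offset":[0,0,0.3],"twist":0},{"offset":[0,0,0.6],"twist":0},{"offset":[0,0,0.7],"twist":0},{"offset":[0,0,0.7],"twist":0},{"offset":[0,0,0.7],"twist":0}]'
python3 -c "
from h import *
go(.6007,.078,.0358,81)
s=manip.get_state();print(s['contact_force'],s['wrist_torque'])"
```

```text
time: 22.6
eef_pos: [0.6006, 0.078, 0.036]
ee_rot: [[-0.987, 0.159, 0.0], [0.159, 0.987, 0.0], [-0.0, 0.0, -1.0]]
contact_force: [-0.7, -0.0, 2.1]
grip_width: 0.0141
t22.60 offset [-0.01 -0.    0.02] twist -0.1 curY 80.9 dist mm 0 j6~-80 pos [600.6  78.   36. ]
[-0.66582353 -0.02727542  2.09615083] [ 0.04835874  0.07546218 -0.01213469]
```

```bash
python3 -m crank '[{"offset":[0,0,0.07],"twist":0},{"offset":[0,0,0.07],"twist":6},{"offset":[0,0,0.07],"twist":12},{"offset":[0,0,0.07],"twist":18},{"offset":[0,0,0.07],"twist":24},{"offset":[0,0,0.07],"twist":30},{"offset":[0,0,0.07],"twist":36},{"offset":[0,0,0.07],"twist":42},{"offset":[0,0,0.07],"twist":48},{"offset":[0,0,0.07],"twist":54},{"offset":[0,0,0.07],"twist":60}]'
python3 -c "
from h import *
go(.6007,.078,.0358,-9)
s=manip.get_state();print(s['contact_force'],s['wrist_torque'])"
```

```text
time: 23.52
eef_pos: [0.6011, 0.0779, 0.0358]
ee_rot: [[-0.351, 0.936, 0.002], [0.936, 0.351, -0.0], [-0.001, 0.002, -1.0]]
contact_force: [0.0, -1.1, 6.9]
grip_width: 0.014
t23.52 offset [ 0.03 -0.03  0.  ] twist 29.6 curY 20.6 dist mm 0 j6~10 pos [601.1  77.9  35.8]
[ 6.36762271e-03 -1.10854972e+00  6.94451339e+00] [-0.35091511  0.0030856   0.02236386]
```

```bash
python3 -m crank '[{"offset":[0,0,0],"twist":6},{"offset":[0,0,0],"twist":12},{"offset":[0,0,0],"twist":18},{"offset":[0,0,0],"twist":24},{"offset":[0,0,0],"twist":29},{"offset":[0,0,0],"twist":31.5},{"offset":[0,0,0],"twist":31.5},{"offset":[0,0,0],"twist":31.5}]'
python3 -c "
from h import *
go(.6007,.078,.0358,-9)
s=manip.get_state();print(s['contact_force'],s['wrist_torque'])"
```

```text
time: 24.18
eef_pos: [0.6011, 0.0779, 0.0358]
ee_rot: [[0.185, 0.983, 0.002], [0.983, -0.185, -0.0], [0.0, 0.002, -1.0]]
contact_force: [-0.6, -0.8, 8.0]
grip_width: 0.0143
t24.18 offset [ 0.01 -0.04  0.  ] twist -1.7 curY -10.7 dist mm 0 j6~10 pos [601.1  77.9  35.8]
[-0.55250543 -0.76850378  7.96484022] [-0.3310762   0.14391517 -0.0582738 ]
```

```bash
python3 -m crank '[{"offset":[0,0,0],"twist":1},{"offset":[0,0,0],"twist":2},{"offset":[0,0,0],"twist":3},{"offset":[0,0,0],"twist":3}]'
python3 -c "
from h import *
go(.6007,.078,.0358,-9)
s=manip.get_state();print(s['contact_force'],s['wrist_torque'])"
```

```text
time: 24.52
eef_pos: [0.6008, 0.078, 0.0359]
ee_rot: [[0.236, 0.972, 0.001], [0.972, -0.236, -0.0], [0.0, 0.001, -1.0]]
contact_force: [-0.3, -0.0, 7.2]
grip_width: 0.0138
t24.52 offset [ 0.   -0.02  0.01] twist -4.7 curY -13.7 dist mm 0 j6~10 pos [600.8  78.   35.9]
[-0.25457256 -0.01117011  7.23104467] [-0.17647987  0.29205153  0.28803506]
```

```bash
python3 -m crank '[{"offset":[0,0,0],"twist":-1},{"offset":[0,0,0],"twist":-1},{"offset":[0,0,0],"twist":-1},{"offset":[0,0,0],"twist":-1},{"offset":[0,0,0],"twist":-1},{"offset":[0,0,0],"twist":-1},{"offset":[0,0,-2],"twist":-1},{"offset":[0,0,-5],"twist":-1},{"offset":[0,0,-9],"twist":-1},{"offset":[0,0,-12],"twist":-1},{"offset":[0,0,-12],"twist":-1}]' 130
python3 - <<'E'
from h import *
go(.478,-.0592,.13,135)
go(.478,-.0592,.13,-45)
I=shot("16")
cv2.imwrite("pics/c21.png",np.hstack([cv2.resize(I["side"][150:250,260:360,::-1],(400,400)),cv2.resize(I["side"][250:350,240:340,::-1],(400,400))]))
E
```

```text
time: 25.43
eef_pos: [0.6027, 0.0782, 0.1611]
ee_rot: [[0.219, 0.976, 0.009], [0.976, -0.219, 0.0], [0.002, 0.009, -1.0]]
contact_force: [1.1, -0.2, 0.5]
grip_width: 0.0466
t25.43 offset [-16.14  -9.19   2.99] twist 32.4 curY -12.6 dist mm 188 j6~46 pos [602.7  78.2 161.1]
t25.43 offset [-16.14  -9.19   2.99] twist 32.4 curY -12.6 dist mm 188 j6~46 pos [602.7  78.2 161.1]
```

View pics/c21.png

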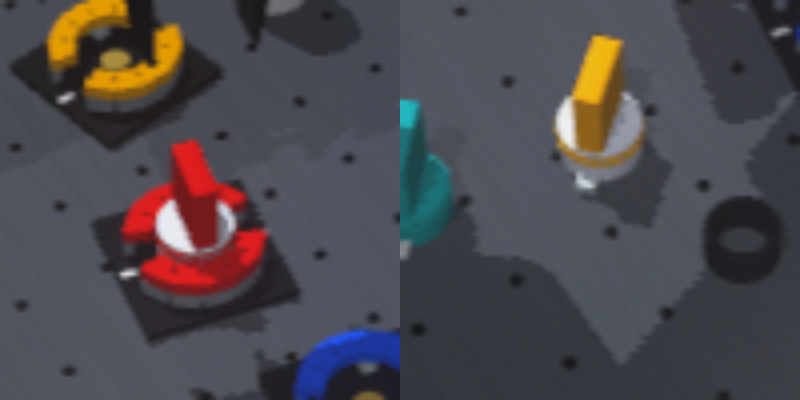

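```bash
python3 -m crank '[{"offset":[-16.1,-9.2,0],"twist":32},{"offset":[-16.1,-9.2,0],"twist":32},{"offset":[-16.1,-9.2,0],"twist":32},{"offset":[-16.1,-9.2,0],"twist":32},{"offset":[-16.1,-9.2,2.5],"twist":32},{"offset":[-16.1,-9.2,2.5],"twist":32},{"offset":[-16.1,-9.2,2.5],"twist":32},{"offset":[-16.1,-9.2,2.5],"twist":32},{"offset":[-16.1,-9.2,2.5],"twist":32},{"offset":[-16.1,-9.2,2.5],"twist":32}]'
python3 - <<'E'
from h import *
go(.478,-.059,.029,-45)
I=shot("17")
cv2.imwrite("pics/c22.png",np.hstack([cv2.resize(I["side"][150:250,260:360,::-1],(400,400)),cv2.resize(I["side"][230:330,240:340,::-1],(400,400))]))
cv2.imwrite("pics/c23.png",np.hstack([cv2.resize(I["top"][200:260,250:310,::-1],(400,400)),cv2.resize(I["top"][250:330,290:370,::-1],(400,400))]))
E
```

```text
time: 26.37
eef_pos: [0.4761, -0.0583, 0.1303]
ee_rot: [[0.701, 0.713, 0.001], [0.713, -0.701, -0.0], [0.0, 0.0, -1.0]]
contact_force: [0.3, -0.3, 0.7]
grip_width: 0.0466
t26.37 offset [ 0.08  0.18 10.13] twist 0.5 curY -44.5 dist mm 101 j6~30 pos [476.1 -58.3 130.3]
```

View pics/c22.png

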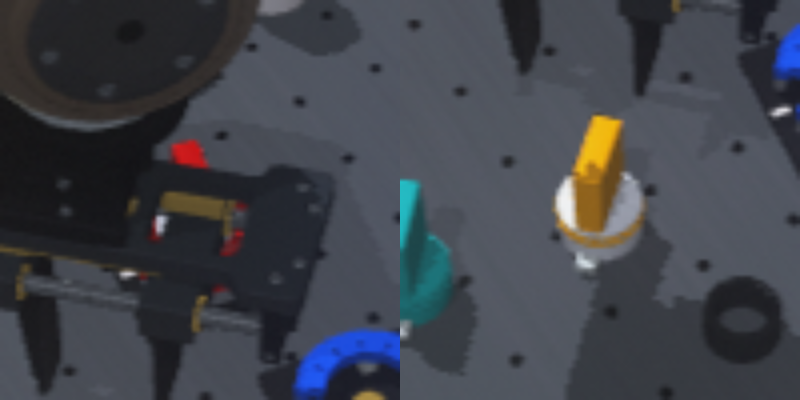

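View pics/c23.png

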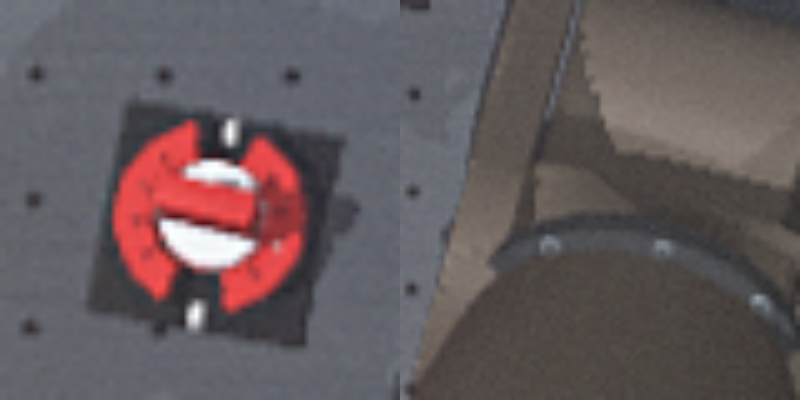

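Red lamp's bar now lies across the notch line (white marks at crop (230,130)/(197,315)), with no lugs visible in the notches, so it is locked. Now grasp amber.

```bash
python3 -m crank '[{"offset":[0.08,0.1,4],"twist":0},{"offset":[0.08,0.1,7],"twist":0},{"offset":[0.08,0.1,10],"twist":0},{"offset":[0.08,0.1,10],"twist":0},{"offset":[0.08,0.1,10],"twist":0},{"offset":[0.08,0.1,10],"twist":0}]'
python3 -m crank '[{"offset":[0,0,0],"twist":0},{"offset":[0,0,0],"twist":0},{"offset":[0,0,0],"twist":0},{"offset":[0,0,0],"twist":0},{"offset":[0,0,0],"twist":0},{"offset":[0,0,0],"twist":0},{"offset":[0,0,0],"twist":0},{"offset":[0,0,0],"twist":0}]' 255 40
python3 -c "
from h import *
go(.6345,.2196,.13,103)
go(.6345,.2196,.13,13)"
```

```text
time: 26.97
eef_pos: [0.4774, -0.059, 0.0313]
ee_rot: [[0.702, 0.712, 0.001], [0.712, -0.702, -0.0], [0.001, 0.001, -1.0]]
contact_force: [-0.2, 0.6, -0.6]
grip_width: 0.0466
time: 27.63
eef_pos: [0.4769, -0.0591, 0.0304]
ee_rot: [[0.703, 0.712, 0.0], [0.712, -0.703, -0.0], [0.0, 0.0, -1.0]]
contact_force: [-1.6, 0.7, 6.3]
grip_width: 0.0136
t27.63 offset [30.91 -8.36 -9.95] twist 32.4 curY -44.6 dist mm 335 j6~62 pos [476.9 -59.1  30.4]
t27.63 offset [30.91 -8.36 -9.95] twist -57.6 curY -44.6 dist mm 335 j6~-28 pos [476.9 -59.1  30.4]
```

```bash
python3 -m crank '[{"offset":[0,0,-4],"twist":-5},{"offset":[0,0,-8],"twist":-12},{"offset":[0,0,-12],"twist":-19},{"offset":[6,-1.5,-12],"twist":-26},{"offset":[9,-2.5,-12],"twist":-33},{"offset":[12,-3.3,-12],"twist":-40},{"offset":[15,-4.1,-12],"twist":-47},{"offset":[18,-4.9,-12],"twist":-54},{"offset":[21,-5.7,-12],"twist":-61},{"offset":[24,-6.5,-12],"twist":-68},{"offset":[27,-7.3,-12],"twist":-75},{"offset":[31,-8.4,-12],"twist":-82}]'
python3 -c "
from h import *
go(.6345,.2196,.13,103)"
```

```text
time: 28.63
eef_pos: [0.6347, 0.221, 0.1497]
ee_rot: [[-0.611, 0.792, -0.001], [0.792, 0.611, -0.001], [0.0, -0.002, -1.0]]
contact_force: [0.9, -0.7, -0.6]
grip_width: 0.0136
t28.63 offset [-0.1  -0.09  1.97] twist -65.3 curY 37.7 dist mm 20 j6~-89 pos [634.7 221.  149.7]
```

```bash
python3 -m crank '[{"offset":[0,0,2],"twist":-65},{"offset":[0,0,2],"twist":-65},{"offset":[0,0,2],"twist":-65},{"offset":[0,0,2],"twist":-65},{"offset":[0,0,2],"twist":-65},{"offset":[0,0,2],"twist":-65},{"offset":[0,0,2],"twist":-65},{"offset":[0,0,2],"twist":-65},{"offset":[0,0,2],"twist":-65},{"offset":[0,0,2],"twist":-65},{"offset":[0,0,2],"twist":-65}]'
python3 - <<'E'
from h import *
for f,(u,v) in (("top12",(227,219)),("top0",(227,219)),("side12",(289,163))):
    im=cv2.imread(f"pics/{f}.png");g=im.min(2).astype(float);sat=im.max(2).astype(float)-g
    m=((g>150)&(sat<50)).astype(np.uint8)*255
    m=comp(m,u,v,22);k,l,st,c=cv2.connectedComponentsWithStats(m)
    P=[]
    for i in range(1,k):
        w=np.where(l==i,g-90,0);ys,xs=np.indices(g.shape);cc=(w*xs).sum()/w.sum(),(w*ys).sum()/w.sum()
        p=back(f[:-1].rstrip("1") if f!="top12" else "top",*cc,.006)*1000;P.append(p);print(f,st[i,4],np.round(cc,1),p.round(1))
    if len(P)==2:
        d=P[0]-P[1];print("yaw",np.degrees(np.arctan2(d[1],d[0])),"mid",(P[0]+P[1])/2)
go(.6345,.2196,.06,103)
I=shot("18")
cv2.imwrite("pics/c24.png",cv2.resize(I["side"][90:210,230:350,::-1],(560,560)))
E
```

```text
time: 29.55
eef_pos: [0.6345, 0.2205, 0.1298]
ee_rot: [[-0.977, -0.211, -0.001], [-0.211, 0.977, -0.0], [0.001, 0.0, -1.0]]
contact_force: [0.6, 0.0, -1.8]
grip_width: 0.0136
top12 9 [224.5 205.9] [669.9 227.2   6. ]
top12 9 [229.8 233.3] [598.2 211.3   6. ]
yaw 12.508746226278047 mid [634.05490456 219.2469291    6.        ]
top0 8 [224.6 206. ] [669.7 227.1   6. ]
top0 8 [229.8 233.3] [598.1 211.5   6. ]
yaw 12.370801541432478 mid [633.88509739 219.29905433   6.        ]
side12 4 [276.1 173.8] [599.3 212.6   6. ]
t29.55 offset [ 0.02 -0.09  6.98] twist -0.8 curY 102.2 dist mm 70 j6~-89 pos [634.5 220.5 129.8]
```

View pics/c24.png

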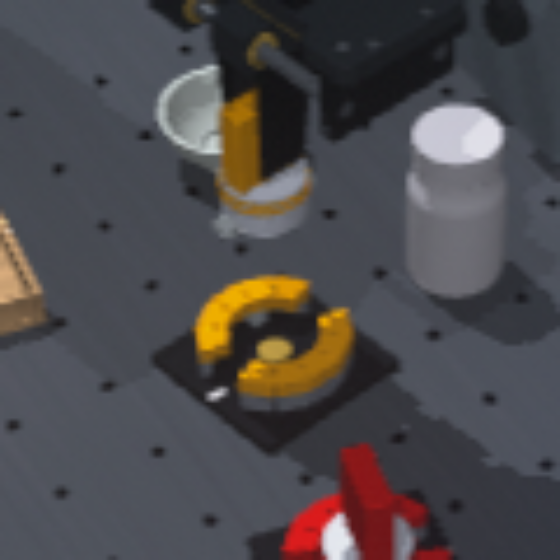

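```bash
python3 -m crank '[{"offset":[0,-0.1,3],"twist":0},{"offset":[0,-0.1,6],"twist":0},{"offset":[0,-0.1,6.9],"twist":0},{"offset":[0,-0.1,6.9],"twist":0},{"offset":[0,-0.1,6.9],"twist":0},{"offset":[0,-0.1,6.9],"twist":0}]'
python3 - <<'E'
from h import *
go(.6343,.2195,.036,102.4)
I=shot("19")
cv2.imwrite("pics/c25.png",cv2.resize(I["side"][120:200,250:330,::-1],(560,560)))
E
```

```text
time: 30.15
eef_pos: [0.6358, 0.2198, 0.0627]
ee_rot: [[-0.977, -0.213, 0.002], [-0.213, 0.977, 0.001], [-0.002, 0.0, -1.0]]
contact_force: [0.6, -0.3, -1.3]
grip_width: 0.0136
t30.15 offset [ 0.16 -0.    2.67] twist -0.1 curY 102.3 dist mm 27 j6~-89 pos [635.8 219.8  62.7]
```

View pics/c25.png

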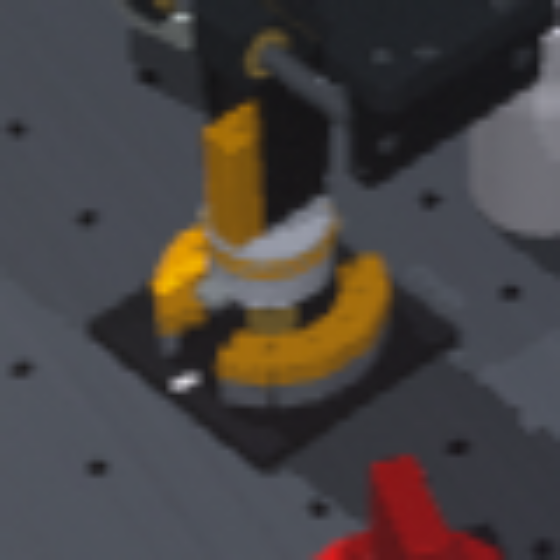

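```bash
python3 -m crank '[{"offset":[0.1,0,0.5],"twist":0},{"offset":[0.1,0,1.0],"twist":0},{"offset":[0.1,0,1.5],"twist":0},{"offset":[0.1,0,1.8],"twist":0},{"offset":[0.1,0,1.8],"twist":0},{"offset":[0.1,0,1.8],"twist":0}]'
```

```text
time: 30.75
eef_pos: [0.635, 0.22, 0.0429]
ee_rot: [[-0.977, -0.214, 0.003], [-0.214, 0.977, 0.001], [-0.003, 0.001, -1.0]]
contact_force: [6.1, 3.9, -2.9]
grip_width: 0.0139
```

```bash
python3 -m crank '[{"offset":[-0.1,0.05,0],"twist":0},{"offset":[-0.1,0.05,0.3],"twist":0},{"offset":[-0.1,0.05,0.7],"twist":0},{"offset":[-0.1,0.05,0.8],"twist":0},{"offset":[-0.1,0.05,0.8],"twist":0}]'
python3 -c "
from h import *
go(.6343,.2195,.0364,102.4)
s=manip.get_state();print(s['contact_force'],s['wrist_torque'])"
```

```text
time: 31.17
eef_pos: [0.6352, 0.2202, 0.0362]
ee_rot: [[-0.977, -0.214, 0.001], [-0.214, 0.977, 0.0], [-0.001, 0.0, -1.0]]
contact_force: [-1.9, -0.1, 12.4]
grip_width: 0.0139
t31.17 offset [ 0.11 -0.05 -0.02] twist -0.0 curY 102.4 dist mm 1 j6~-89 pos [635.2 220.2  36.2]
[-1.88240065 -0.08634637 12.42094545] [ 0.23764447  0.35384828 -0.00218366]
```

```bash
python3 -m crank '[{"offset":[0,0,0],"twist":6},{"offset":[0,0,0],"twist":12},{"offset":[0,0,0],"twist":18},{"offset":[0,0,0],"twist":24},{"offset":[0,0,0],"twist":30},{"offset":[0,0,0],"twist":36},{"offset":[0,0,0],"twist":42},{"offset":[0,0,0],"twist":48},{"offset":[0,0,0],"twist":54},{"offset":[0,0,0],"twist":60}]'
python3 -c "
from h import *
go(.6343,.2195,.0364,12.4)
s=manip.get_state();print(s['contact_force'],s['wrist_torque'])"
```

```text
time: 32.0
eef_pos: [0.6353, 0.2198, 0.0362]
ee_rot: [[-0.67, 0.742, 0.002], [0.742, 0.67, 0.0], [-0.001, 0.001, -1.0]]
contact_force: [-0.9, -1.5, 11.3]
grip_width: 0.0137
t32.00 offset [ 0.05 -0.1  -0.02] twist 29.7 curY 42.1 dist mm 1 j6~1 pos [635.3 219.8  36.2]
[-0.86483459 -1.49783147 11.25484675] [-0.32632322  0.29463501  0.05287328]
```

```bash
python3 -m crank '[{"offset":[0,0,0],"twist":6},{"offset":[0,0,0],"twist":12},{"offset":[0,0,0],"twist":18},{"offset":[0,0,0],"twist":24},{"offset":[0,0,0],"twist":29},{"offset":[0,0,0],"twist":32},{"offset":[0,0,0],"twist":34},{"offset":[0,0,0],"twist":34}]'
python3 -c "
from h import *
go(.6343,.2195,.0364,12.4)
s=manip.get_state();print(s['contact_force'],s['wrist_torque'])"
```

```text
time: 32.67
eef_pos: [0.6348, 0.2199, 0.0362]
ee_rot: [[-0.144, 0.99, 0.0], [0.99, 0.144, -0.0], [-0.0, 0.0, -1.0]]
contact_force: [-3.4, -0.9, 14.1]
grip_width: 0.0138
t32.67 offset [-0.04 -0.05 -0.02] twist -4.1 curY 8.3 dist mm 1 j6~1 pos [634.8 219.9  36.2]
[-3.43109754 -0.92071534 14.11325595] [-0.2313168   0.77825213  0.30803339]
```

Turn torque has risen, so it is at the stop. Release and look.

```bash
python3 -m crank '[{"offset":[0,0,0],"twist":-1},{"offset":[0,0,0],"twist":-1},{"offset":[0,0,0],"twist":-1},{"offset":[0,0,0],"twist":-1},{"offset":[0,0,0],"twist":-1},{"offset":[0,0,0],"twist":-1},{"offset":[0,0,-2],"twist":-1},{"offset":[0,0,-5],"twist":-1},{"offset":[0,0,-9],"twist":-1},{"offset":[0,0,-14],"twist":-1},{"offset":[0,0,-16],"twist":-1}]' 110
python3 -m crank '[{"offset":[10,0,0],"twist":0},{"offset":[-10,-20,0],"twist":0},{"offset":[-10,-20,0],"twist":0},{"offset":[-30,-20,0],"twist":0},{"offset":[-30,-20,0],"twist":0},{"offset":[-50,-20,0],"twist":0},{"offset":[-50,-20,0],"twist":0},{"offset":[-50,-20,0],"twist":0},{"offset":[-50,-20,0],"twist":0},{"offset":[-50,-20,0],"twist":0},{"offset":[-50,-20,0],"twist":0},{"offset":[-50,-20,0],"twist":0}]'
python3 - <<'E'
from h import *
I=shot("20")
cv2.imwrite("pics/c26.png",np.hstack([cv2.resize(I["side"][110:240,240:370,::-1],(400,400)),cv2.resize(I["top"][190:270,200:310,::-1],(400,291)) if 0 else cv2.resize(I["top"][180:280,200:300,::-1],(400,400))]))
go(.5607,-.3198,.16,-67)
E
```

```text
time: 33.58
eef_pos: [0.6353, 0.2202, 0.1989]
ee_rot: [[-0.163, 0.987, 0.003], [0.987, 0.163, 0.001], [0.0, 0.003, -1.0]]
contact_force: [-0.1, -0.1, 0.5]
grip_width: 0.054
time: 34.58
eef_pos: [0.5275, -0.171, 0.1953]
ee_rot: [[-0.163, 0.987, 0.0], [0.987, 0.163, -0.0], [-0.0, 0.0, -1.0]]
contact_force: [0.8, -0.1, -0.7]
grip_width: 0.0541
t34.68 offset [-14.91   0.98   3.51] twist 76.1 curY 9.1 dist mm 153 j6~42 pos [ 527.6 -174.1  195. ]
```

View pics/c26.png

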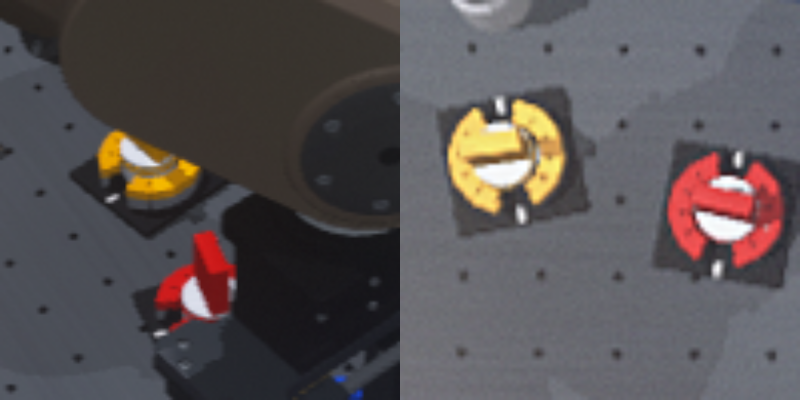

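View pics/top20.png

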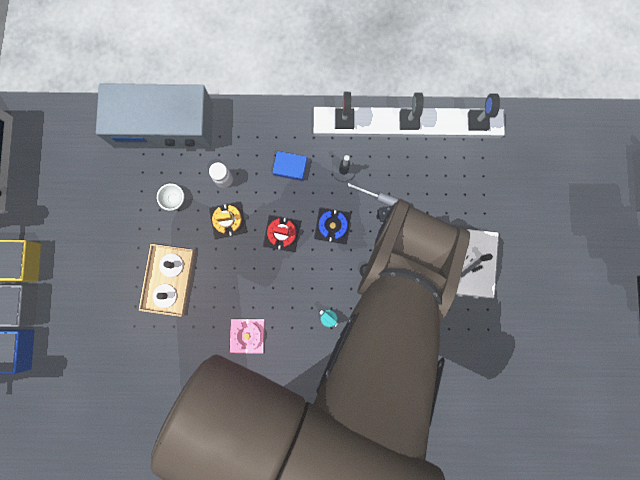

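```bash
python3 - <<'E'
from h import *
for f in("top0","side0","top5","side5"):
    n=f[:-1];im=cv2.imread(f"pics/{f}.png")[:,:,::-1].copy()
    g=cmask(im,"green");ys,xs=np.nonzero(g)
    keep=(np.hypot(xs-(436 if n=="top" else 420),ys-(239 if n=="top" else 352))<15);xs=xs[keep];ys=ys[keep]
    w=(im[ys,xs,1].astype(float)-im[ys,xs,0])
    W=np.array([back(n,x,y,.049)[:2] for x,y in zip(xs,ys)])
    c=(W*w[:,None]).sum(0)/w.sum();d=W-c;ev,V=np.linalg.eigh(d.T@d/len(d));v=V[:,1];v=v*np.sign(v[0])
    for pv in((.484,-.356),(.4835,-.3575)):
        e=c-pv;print(f,len(xs),"centroid",(c*1000).round(1),"ang",np.degrees(np.arctan2(e[1],e[0])).round(2),"r",(np.linalg.norm(e)*1000).round(1),"axis",np.degrees(np.arctan2(v[1],v[0])).round(1))
# pivot cap
u=(np.array([0,0]))
t=cv2.imread("pics/top5.png");s=cv2.imread("pics/side5.png")
cv2.imwrite("pics/c27.png",np.hstack([cv2.resize(t[225:305,415:495],(400,400),interpolation=2),cv2.resize(s[340:440,370:470],(400,400),interpolation=2)]))
E
```

```text
top0 43 centroid [ 584.1 -314. ] ang 22.77 r 108.5 axis 20.4
top0 43 centroid [ 584.1 -314. ] ang 23.4 r 109.6 axis 20.4
side0 101 centroid [ 584.9 -313.6] ang 22.78 r 109.5 axis 25.7
side0 101 centroid [ 584.9 -313.6] ang 23.4 r 110.5 axis 25.7
top5 39 centroid [ 583.9 -313.7] ang 22.95 r 108.5 axis 22.5
top5 39 centroid [ 583.9 -313.7] ang 23.57 r 109.6 axis 22.5
side5 101 centroid [ 584.9 -313.6] ang 22.76 r 109.5 axis 27.3
side5 101 centroid [ 584.9 -313.6] ang 23.38 r 110.5 axis 27.3
```

View pics/c27.png

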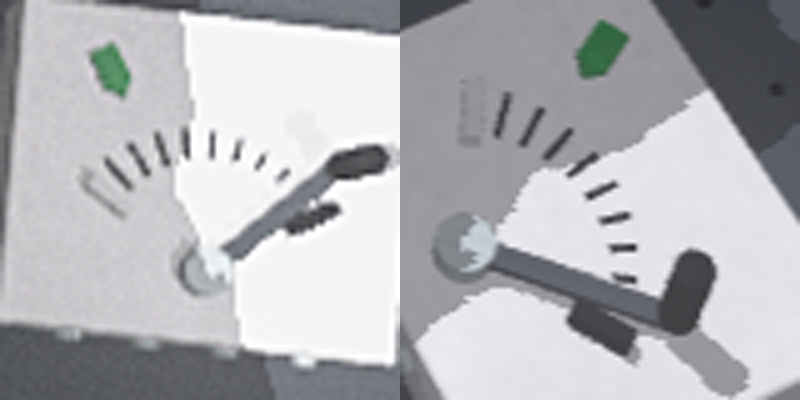

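```bash
python3 - <<'E'
from h import *
from scipy.optimize import least_squares
for z in(.056,.06,.064,.068): print(z,(back("top",455.8,278.5,z)[:2]*1000).round(1),(back("side",385.6,400.9,z)[:2]*1000).round(1))
go(.531,-.415,.2,-142+90)
go(.537,-.424,.2,38)
E
```

```text
0.056 [ 484.6 -355.9] [ 483.5 -357.4]
0.06 [ 484.4 -354.7] [ 482.1 -358.6]
0.064 [ 484.2 -353.6] [ 480.8 -359.9]
0.068 [ 484.  -352.4] [ 479.4 -361.2]
t34.68 offset [-23.84  -3.46  -0.48] twist 61.1 curY 9.1 dist mm 241 j6~27 pos [ 527.6 -174.1  195. ]
t34.68 offset [-24.83  -3.    -0.48] twist -28.9 curY 9.1 dist mm 250 j6~-63 pos [ 527.6 -174.1  195. ]
```

```bash
python3 -m crank '[{"offset":[-24.8,-3,0],"twist":-16},{"offset":[-24.8,-3,0],"twist":-16},{"offset":[-24.8,-3,0],"twist":-16},{"offset":[-24.8,-3,0],"twist":-16},{"offset":[-24.8,-3,0],"twist":-16},{"offset":[-24.8,-3,0],"twist":-16},{"offset":[-24.8,-3,0],"twist":-16},{"offset":[-24.8,-3,4],"twist":-16},{"offset":[-24.8,-3,6],"twist":-16},{"offset":[-24.8,-3,6],"twist":-16},{"offset":[-24.8,-3,6],"twist":-16},{"offset":[-24.8,-3,6],"twist":-16}]' 120
python3 - <<'E'
from h import *
go(.537,-.423,.063,25)
I=shot("21")
cv2.imwrite("pics/c28.png",np.hstack([cv2.resize(I["side"][110:240,240:370,::-1],(400,400),interpolation=2),cv2.resize(I["side"][320:460,340:480,::-1],(400,400),interpolation=2)]))
E
```

```text
time: 35.68
eef_pos: [0.5396, -0.4184, 0.1366]
ee_rot: [[-0.429, 0.903, 0.001], [0.903, 0.429, -0.001], [-0.002, 0.001, -1.0]]
contact_force: [0.3, 0.7, 0.8]
grip_width: 0.0504
t35.68 offset [-0.29 -0.43  7.36] twist 0.4 curY 25.4 dist mm 74 j6~-68 pos [ 539.6 -418.4  136.6]
```

View pics/c28.png

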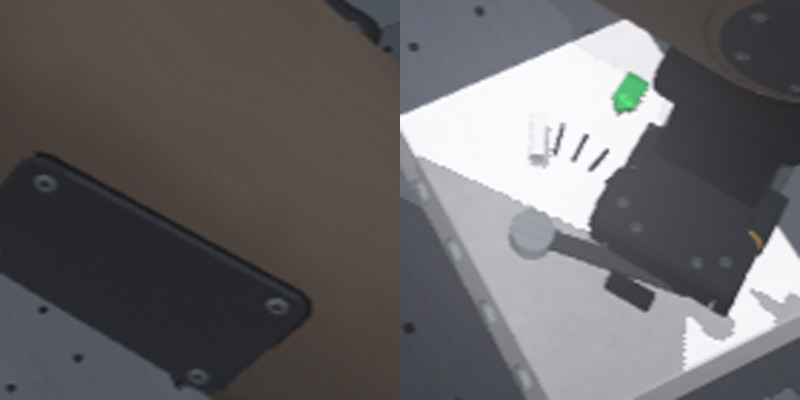

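```bash
python3 -m crank '[{"offset":[-0.2,-0.4,0],"twist":0},{"offset":[-0.2,-0.4,2],"twist":0},{"offset":[-0.2,-0.4,5],"twist":0},{"offset":[-0.2,-0.4,7.2],"twist":0},{"offset":[-0.2,-0.4,7.2],"twist":0},{"offset":[-0.2,-0.4,7.2],"twist":0}]'
python3 -m crank '[{"offset":[0,0,0],"twist":0},{"offset":[0,0,0],"twist":0},{"offset":[0,0,0],"twist":0},{"offset":[0,0,0],"twist":0},{"offset":[0,0,0],"twist":0},{"offset":[0,0,0],"twist":0},{"offset":[0,0,0],"twist":0},{"offset":[0,0,0],"twist":0}]' 255 6
python3 - <<'E'
from h import *
s=manip.get_state();R=s["ee_rot"];p0=s["eef_pos"];print(p0,s["contact_force"])
for th in(-45,-36,-27,-18,-9,0,6,12,18,20,23.1):
    w=np.array([.484+.0852*np.cos(np.radians(th)),-.3565+.0852*np.sin(np.radians(th)),p0[2]]);print(th,(R.T@(w-p0)*100).round(2))
E
```

```text
time: 36.28
eef_pos: [0.5359, -0.4222, 0.0633]
ee_rot: [[-0.428, 0.904, -0.001], [0.904, 0.428, 0.001], [0.001, -0.0, -1.0]]
contact_force: [-0.8, -0.1, 0.4]
grip_width: 0.0503
time: 36.95
eef_pos: [0.5366, -0.422, 0.0635]
ee_rot: [[-0.428, 0.904, 0.001], [0.904, 0.428, -0.0], [-0.001, 0.001, -1.0]]
contact_force: [3.4, 3.1, 2.6]
grip_width: 0.0157
[ 0.53659861 -0.42203891  0.06350785] [3.43003815 3.11331786 2.62482943]
-45 [0.15 0.92 0.  ]
-36 [0.7  2.14 0.  ]
-27 [1.43 3.26 0.  ]
-18 [2.32 4.25 0.  ]
-9 [3.37 5.09 0.  ]
0 [4.53 5.75 0.  ]
6 [5.35 6.09 0.  ]
12 [6.21 6.34 0.  ]
18 [7.08 6.5  0.  ]
20 [7.38 6.54 0.  ]
23.1 [ 7.84  6.57 -0.  ]
```

```bash
python3 -m crank '[{"offset":[0.15,0.92,0],"twist":-6.5},{"offset":[0.4,1.55,0],"twist":-11},{"offset":[0.7,2.14,0],"twist":-16},{"offset":[1.05,2.72,0],"twist":-21},{"offset":[1.43,3.26,0],"twist":-25},{"offset":[1.85,3.77,0],"twist":-29.5},{"offset":[2.32,4.25,0],"twist":-34},{"offset":[2.83,4.69,0],"twist":-38},{"offset":[3.37,5.09,0],"twist":-43},{"offset":[3.95,5.44,0],"twist":-47},{"offset":[4.53,5.75,0],"twist":-52},{"offset":[4.53,5.75,0],"twist":-52}]'
python3 - <<'E'
from h import *
s=manip.get_state();R=s["ee_rot"];p0=s["eef_pos"];print(p0,s["contact_force"],s["joints"][5])
print(np.degrees(np.arctan2(p0[1]+.3565,p0[0]-.484)))
for th in(5,10,15,20,22,23.1):
    w=np.array([.484+.0852*np.cos(np.radians(th)),-.3565+.0852*np.sin(np.radians(th)),p0[2]]);print(th,(R.T@(w-p0)*100).round(2))
E
```

```text
time: 37.95
eef_pos: [0.5687, -0.356, 0.0634]
ee_rot: [[-0.977, 0.214, 0.0], [0.214, 0.977, -0.0], [-0.0, -0.0, -1.0]]
contact_force: [0.8, 0.8, 2.1]
grip_width: 0.0157
[ 0.56873752 -0.35595797  0.06339301] [0.75171199 0.76866506 2.09224123] -115.30396069670245
0.3664922039642771
5 [ 0.13  0.68 -0.  ]
10 [ 0.39  1.37 -0.  ]
15 [ 0.7   2.05 -0.  ]
20 [ 1.07  2.69 -0.  ]
22 [ 1.23  2.94 -0.  ]
23.1 [ 1.33  3.08 -0.  ]
```

```bash
python3 -m crank '[{"offset":[0.13,0.68,0],"twist":-5},{"offset":[0.39,1.37,0],"twist":-9},{"offset":[0.7,2.05,0],"twist":-13},{"offset":[1.07,2.69,0],"twist":-16},{"offset":[1.23,2.94,0],"twist":-18},{"offset":[1.33,3.08,0],"twist":-18},{"offset":[1.33,3.08,0],"twist":-18},{"offset":[1.33,3.08,0],"twist":-18},{"offset":[1.33,3.08,0],"twist":-18}]'
python3 - <<'E'
from h import *
s=manip.get_state();p0=s["eef_pos"];print(p0,s["contact_force"],s["joints"][5])
print(np.degrees(np.arctan2(p0[1]+.3565,p0[0]-.484)))
I=shot("22")
cv2.imwrite("pics/c29.png",cv2.resize(I["side"][320:460,340:480,::-1],(560,560),interpolation=2))
E
```

```text
time: 38.7
eef_pos: [0.5624, -0.3238, 0.0633]
ee_rot: [[-0.996, -0.092, 0.0], [-0.092, 0.996, 0.0], [-0.0, 0.0, -1.0]]
contact_force: [0.5, 0.7, 6.2]
grip_width: 0.0157
[ 0.56242517 -0.3237522   0.06328453] [0.47416303 0.67876038 6.22871891] -131.03266024711974
22.6638288418193
```

View pics/c29.png

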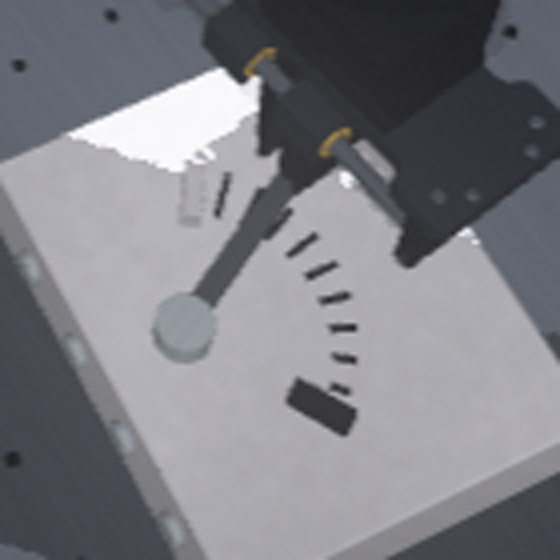

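```bash
python3 -m crank '[{"offset":[0,0,0],"twist":0},{"offset":[0,0,0],"twist":0},{"offset":[0,0,0],"twist":0},{"offset":[0,0,0],"twist":0},{"offset":[0,0,0],"twist":0},{"offset":[0,0,-3],"twist":0},{"offset":[0,0,-6],"twist":0},{"offset":[0,0,-10],"twist":0},{"offset":[0,0,-13],"twist":0},{"offset":[0,8,-13],"twist":0},{"offset":[0,12,-13],"twist":0},{"offset":[0,20,-13],"twist":0}]' 150
python3 -m crank '[{"offset":[0,4,0],"twist":0},{"offset":[0,8,0],"twist":0},{"offset":[0,12,0],"twist":0},{"offset":[0,16,0],"twist":0},{"offset":[0,20,0],"twist":0},{"offset":[0,20,0],"twist":0},{"offset":[0,20,0],"twist":0}]'
python3 - <<'E'
from h import *
I=shot("23")
cv2.imwrite("pics/c30.png",np.hstack([cv2.resize(I["side"][330:430,360:460,::-1],(400,400),interpolation=2),cv2.resize(I["top"][220:300,410:490,::-1],(400,400),interpolation=2)]))
E
```

```text
time: 39.8
eef_pos: [0.55, -0.1981, 0.1935]
ee_rot: [[-0.996, -0.092, 0.001], [-0.092, 0.996, -0.0], [-0.001, -0.0, -1.0]]
contact_force: [1.6, -0.4, -0.9]
grip_width: 0.039
time: 40.38
eef_pos: [0.5317, 0.0018, 0.1933]
ee_rot: [[-0.995, -0.097, 0.0], [-0.097, 0.995, -0.0], [-0.0, -0.0, -1.0]]
contact_force: [0.0, -0.3, -0.1]
grip_width: 0.0391
```

View pics/c30.png

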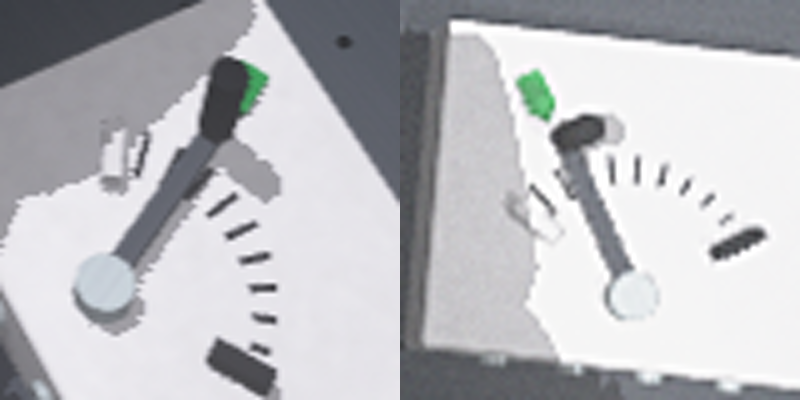

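```bash
cat > lev.py <<'E'
from h import *
import sys
tag=sys.argv[1]
pv=np.array([.484,-.3562])
for n in("top","side"):
    im=cv2.imread(f"pics/{n}{tag}.png")
    # resample to metric grid at z=.056 and z=.049
    r=np.arange(.025,.066,.001);a=np.radians(np.arange(5,45,.1))
    X=pv[0]+np.outer(r,np.cos(a));Y=pv[1]+np.outer(r,np.sin(a))
    uv=proj(n,np.c_[X.ravel(),Y.ravel(),np.full(X.size,.056)]).astype(np.float32).reshape(*X.shape,2)
    G=cv2.remap(im,uv[...,0],uv[...,1],cv2.INTER_LINEAR).max(2).astype(float)
    out=[]
    for i in range(len(r)):
        g=G[i];k=np.argmin(cv2.blur(g.reshape(1,-1),(41,1)));m=(g<(135))
        # contiguous run around k
        lo=k
        while lo>0 and m[lo-1]: lo-=1
        hi=k
        while hi<len(g)-1 and m[hi+1]: hi+=1
        out.append((r[i]*1000,np.degrees(a[lo]),np.degrees(a[hi]),r[i]*1000*(a[hi]-a[lo])))
    o=np.array(out);mid=(o[:,1]+o[:,2])/2
    # line fit in xy of mid points, using only widths near 10 mm
    ok=(o[:,3]>7)&(o[:,3]<13)
    P=pv+np.c_[o[:,0]*np.cos(np.radians(mid)),o[:,0]*np.sin(np.radians(mid))][ok]/1000
    c=P.mean(0);v=np.linalg.svd(P-c)[2][0];v*=np.sign(v[0])
    print(n,ok.sum(),"mid ang",np.median(mid[ok]).round(2),"line ang",np.degrees(np.arctan2(v[1],v[0])).round(2),"width",np.median(o[ok,3]).round(1), np.c_[o[::8,0],mid[::8],o[::8,3]].round(1).tolist())
    g=cmask(im[:,:,::-1].copy(),"green");ys,xs=np.nonzero(g);W=np.array([back(n,x,y,.049)[:2] for x,y in zip(xs,ys)])
    k=np.hypot(*(W-[.584,-.314]).T)<.03;c=W[k].mean(0);e=c-pv;print("  pointer",k.sum(),(c*1000).round(1),np.degrees(np.arctan2(e[1],e[0])).round(2))
E
python3 lev.py 23
```

```text
top 1 mid ang 23.3 line ang 0.0 width 8.0 [[25.0, 17.8, 2.9], [33.0, 22.6, 4.3], [41.0, 20.3, 2.2], [49.0, 22.1, 6.2], [57.0, 20.7, 4.4], [65.0, 21.5, 2.6]]
  pointer 43 [ 584.2 -313.8] 22.93
side 26 mid ang 19.7 line ang 22.4 width 9.9 [[25.0, 18.2, 10.5], [33.0, 19.3, 9.6], [41.0, 19.8, 9.9], [49.0, 20.3, 10.9], [57.0, 19.7, 15.0], [65.0, 20.5, 16.4]]
  pointer 40 [ 589.4 -315.3] 21.2
```

```bash
cat > lev2.py <<'E'
from h import *
import sys
from scipy.optimize import minimize
tag,a0=sys.argv[1],float(sys.argv[2])
for n in("top","side"):
    im=cv2.imread(f"pics/{n}{tag}.png").max(2).astype(np.float32)
    # darkness integrated over model arm strip minus flanks; search pivot lateral shift & angle
    def score(p):
        th,s=p;c,sn=np.cos(th),np.sin(th)
        r=np.arange(.024,.072,.001)
        def prof(w):
            X=.484+r*c-(w+s)*sn;Y=-.3562+r*sn+(w+s)*c
            uv=proj(n,np.c_[X,Y,np.full(len(r),.056)]).astype(np.float32)
            return np.median(cv2.remap(im,uv[:,:1],uv[:,1:],cv2.INTER_LINEAR))
        return sum(prof(w) for w in np.arange(-.004,.0041,.001))/9-.5*(prof(.0075)+prof(-.0075))
    best=min(((score((np.radians(t),s)),t,s*1000) for t in np.arange(a0-6,a0+6.1,.25) for s in np.arange(-.005,.0051,.0005)))
    print(n,"angle",best[1],"lateral shift mm",round(best[2],1),"score",round(float(best[0]),1))
E
python3 lev2.py 23 23; python3 lev2.py 5 -51.7; python3 lev2.py 0 0
```

```text
top angle 17.75 lateral shift mm 4.0 score -106.4
side angle 22.0 lateral shift mm -1.0 score -84.2
top angle -49.45 lateral shift mm -2.0 score -88.1
side angle -51.95 lateral shift mm -1.0 score -76.3
top angle -1.25 lateral shift mm 2.0 score -117.6
side angle 1.75 lateral shift mm -1.5 score -80.3
```

```bash
python3 - <<'E'
from h import *
I={n:cv2.imread(f"pics/{n}23.png") for n in("side","top")}
# fit knob hull: dark pixels near it
def f(tag,p0):
    res=[]
    for n in("side","top"):
        im=cv2.imread(f"pics/{n}{tag}.png").max(2)
        def cost(p):
            pts=place(cyl(.008,.060,.1),p[0],p[1],0);u=proj(n,pts);o=np.floor(u.min(0))-6;sz=(np.ceil(u.max(0))-o+8).astype(int)
            m=hullmask(u,o,4,sz)>0
            pt2=place(cyl(.0115,.060,.1035),p[0],p[1],0);m2=(hullmask(proj(n,pt2),o,4,sz)>0)&~m
            g=cv2.resize(im[int(o[1]):int(o[1])+sz[1],int(o[0]):int(o[0])+sz[0]].astype(np.float32),(sz[0]*4,sz[1]*4),interpolation=cv2.INTER_LINEAR)
            return g[m].mean()-g[m2].mean()
        b=min((cost((p0[0]+dx,p0[1]+dy)),dx,dy) for dx in np.arange(-.008,.0081,.001) for dy in np.arange(-.008,.0081,.001))
        x,y=p0[0]+b[1],p0[1]+b[2];res.append((x,y));print(tag,n,round(x*1000,1),round(y*1000,1),"ang",np.degrees(np.arctan2(y+.3562,x-.484)).round(2),"r",round(1000*np.hypot(y+.3562,x-.484),1))
f("23",(.5624,-.3235));f("5",(.537,-.423));f("0",(.568,-.356))
E
```

```text
23 side 562.4 -325.5 ang 21.38 r 84.2
23 top 561.4 -324.5 ang 22.27 r 83.6
5 side 536.0 -424.0 ang -52.51 r 85.4
5 top 536.0 -423.0 ang -52.1 r 84.7
0 side 569.0 -354.0 ang 1.48 r 85.0
0 top 568.0 -354.0 ang 1.5 r 84.0
```

```bash
python3 -c "
from h import *
go(.5622,-.3245,.15,95)"
python3 -m crank '[{"offset":[0,-8,0],"twist":0},{"offset":[0,-16,0],"twist":0},{"offset":[0,-24,0],"twist":0},{"offset":[0,-32.6,2],"twist":0},{"offset":[0,-32.6,4.2],"twist":0},{"offset":[0,-32.6,4.2],"twist":0},{"offset":[0,-32.6,4.2],"twist":0},{"offset":[0,-32.6,4.2],"twist":0},{"offset":[0,-32.6,4.2],"twist":0},{"offset":[0,-32.6,4.2],"twist":0},{"offset":[0,-32.6,4.2],"twist":0},{"offset":[0,-32.6,4.2],"twist":0}]'
python3 -c "
from h import *
go(.5622,-.3245,.063,95)"
```

```text
t40.48 offset [  0.04 -32.55   4.32] twist 0.4 curY 95.4 dist mm 328 j6~-102 pos [ 5.321e+02 -4.000e-01  1.932e+02]
time: 41.48
eef_pos: [0.5621, -0.3243, 0.1514]
ee_rot: [[-0.996, -0.093, 0.0], [-0.093, 0.996, 0.0], [-0.0, 0.0, -1.0]]
contact_force: [-0.3, 0.4, 0.7]
grip_width: 0.0393
t41.48 offset [-0.   -0.02  8.84] twist 0.4 curY 95.4 dist mm 88 j6~-131 pos [ 562.1 -324.3  151.4]
```

```bash
python3 -m crank '[{"offset":[0,0,3],"twist":0},{"offset":[0,0,6],"twist":0},{"offset":[0,0,8.8],"twist":0},{"offset":[0,0,8.8],"twist":0},{"offset":[0,0,8.8],"twist":0}]'
python3 -m crank '[{"offset":[0,0,0],"twist":0},{"offset":[0,0,0],"twist":0},{"offset":[0,0,0],"twist":0},{"offset":[0,0,0],"twist":0},{"offset":[0,0,0],"twist":0},{"offset":[0,0,0],"twist":0}]' 255 6
python3 -c "
from h import *
s=manip.get_state();p0=s['eef_pos'];R=s['ee_rot'];print(p0,s['contact_force'],np.degrees(np.arctan2(p0[1]+.3565,p0[0]-.484)))
for th in (23.3,23.8):
  w=np.array([.484+.0850*np.cos(np.radians(th)),-.3565+.085*np.sin(np.radians(th)),p0[2]]);print(th,(R.T@(w-p0)*100).round(2))"
```

```text
time: 41.9
eef_pos: [0.5624, -0.3236, 0.0631]
ee_rot: [[-0.996, -0.095, -0.001], [-0.095, 0.996, 0.001], [0.001, 0.001, -1.0]]
contact_force: [-0.8, -0.1, 0.1]
grip_width: 0.0392
time: 42.4
eef_pos: [0.5629, -0.3247, 0.0642]
ee_rot: [[-0.996, -0.093, 0.001], [-0.093, 0.996, -0.001], [-0.001, -0.001, -1.0]]
contact_force: [-0.1, 0.8, 7.1]
grip_width: 0.0157
[ 0.56287151 -0.32474617  0.06417395] [-0.14576664  0.79616966  7.05660314] 21.929816612518604
23.3 [ 0.06  0.19 -0.  ]
23.8 [ 0.09  0.26 -0.  ]
```

```bash
python3 -m crank '[{"offset":[0.04,0.1,0],"twist":0},{"offset":[0.07,0.2,0],"twist":0},{"offset":[0.07,0.2,0],"twist":0},{"offset":[0.07,0.2,0],"twist":0},{"offset":[0.07,0.2,0],"twist":0}]'
python3 -c "
from h import *
s=manip.get_state();p0=s['eef_pos'];print(p0,s['contact_force'],np.degrees(np.arctan2(p0[1]+.3565,p0[0]-.484)))"
```

```text
time: 42.82
eef_pos: [0.5622, -0.3232, 0.0642]
ee_rot: [[-0.996, -0.094, 0.002], [-0.094, 0.996, -0.001], [-0.002, -0.002, -1.0]]
contact_force: [1.3, -0.9, 6.2]
grip_width: 0.0159
[ 0.56219091 -0.32317518  0.06416917] [ 1.34712061 -0.8939695   6.24160935] 23.0836092587334
```

```bash
python3 -m crank '[{"offset":[0.02,0.05,0],"twist":0},{"offset":[0.02,0.05,0],"twist":0},{"offset":[0.02,0.05,0],"twist":0}]'
python3 -m crank '[{"offset":[0,0,0],"twist":0},{"offset":[0,0,0],"twist":0},{"offset":[0,0,0],"twist":0},{"offset":[0,0,0],"twist":0},{"offset":[0,0,0],"twist":0},{"offset":[0,0,-3],"twist":0},{"offset":[0,0,-6],"twist":0},{"offset":[0,0,-10],"twist":0},{"offset":[0,0,-13],"twist":0},{"offset":[0,0,-13],"twist":0},{"offset":[0,0,-13],"twist":0}]' 150
python3 -m crank '[{"offset":[0,4,0],"twist":0},{"offset":[0,8,0],"twist":0},{"offset":[0,12,0],"twist":0},{"offset":[0,16,0],"twist":0},{"offset":[5,20,0],"twist":0},{"offset":[10,24,0],"twist":0},{"offset":[15,28,0],"twist":0},{"offset":[15,28,0],"twist":0},{"offset":[15,28,0],"twist":0},{"offset":[15,28,0],"twist":0}]'
python3 - <<'E'
from h import *
I=shot("24")
cv2.imwrite("pics/c31.png",np.hstack([cv2.resize(I["side"][330:430,360:460,::-1],(400,400),interpolation=2),cv2.resize(I["top"][220:300,410:490,::-1],(400,400),interpolation=2)]))
E
python3 lev2.py 24 23
```

```text
time: 43.07
eef_pos: [0.562, -0.3228, 0.0642]
ee_rot: [[-0.996, -0.093, 0.002], [-0.093, 0.996, -0.001], [-0.002, -0.002, -1.0]]
contact_force: [2.1, -0.9, 5.9]
grip_width: 0.016
time: 43.98
eef_pos: [0.5617, -0.3224, 0.1947]
ee_rot: [[-0.996, -0.094, 0.003], [-0.094, 0.996, -0.002], [-0.002, -0.002, -1.0]]
contact_force: [0.1, -0.1, -0.1]
grip_width: 0.0391
time: 44.82
eef_pos: [0.381, -0.0549, 0.192]
ee_rot: [[-0.995, -0.095, -0.004], [-0.095, 0.995, 0.002], [0.004, 0.002, -1.0]]
contact_force: [1.7, -1.2, -0.1]
grip_width: 0.039
top angle 17.25 lateral shift mm 5.0 score -107.6
side angle 23.0 lateral shift mm -1.0 score -82.2
```

View pics/c31.png

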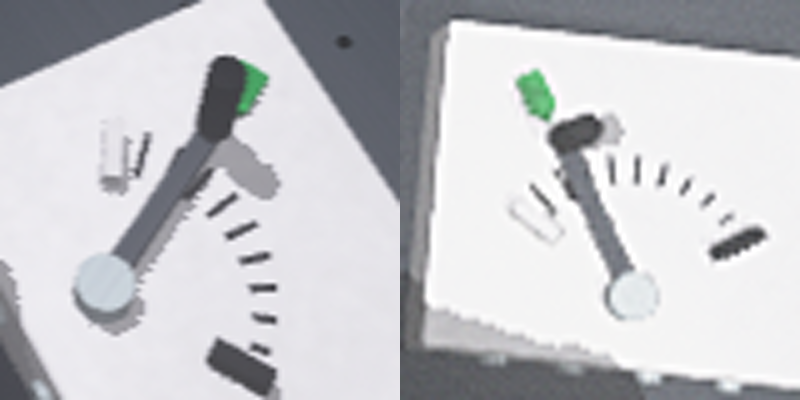

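View pics/side24.png

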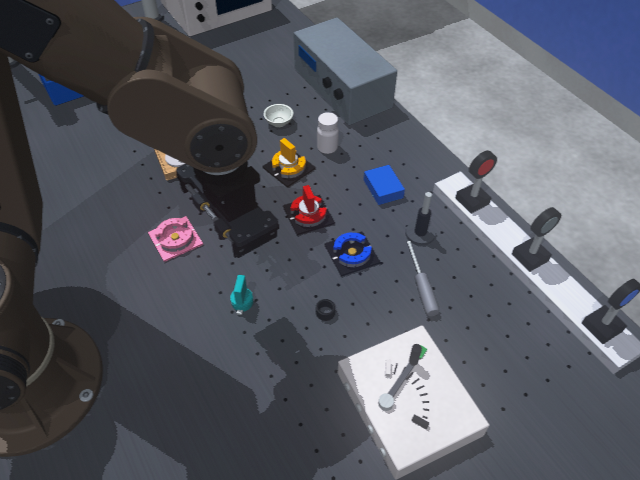

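```bash
python3 - <<'E'
from h import *
I={n:cv2.imread(f"pics/{n}24.png") for n in("side","top")}
cv2.imwrite("pics/c32.png",np.hstack([cv2.resize(I["side"][125:235,255:345],(330,403),interpolation=2),cv2.resize(I["top"][180:280,200:310],(440,403),interpolation=2)]))
# bar: expected top z = .008+.066 ; outline overlay
o=cv2.resize(I["side"][125:235,255:345],None,fx=6,fy=6,interpolation=2)
for (x,y,a,c) in((.6008,.078,-103,(255,255,0)),(.6345,.2196,-81,(255,0,255))):
    for dz in(.008,):
        pts=place(box(.038,.014,.024+dz,.066+dz),x,y,np.radians(a));h=cv2.convexHull(proj("side",pts).astype(np.float32))[:,0]
        cv2.polylines(o,[np.int32((h-[255,125]+.5)*6)],True,c,1)
cv2.imwrite("pics/c33.png",o[:600])
E
```

```text
(no output)
```

View pics/c32.png

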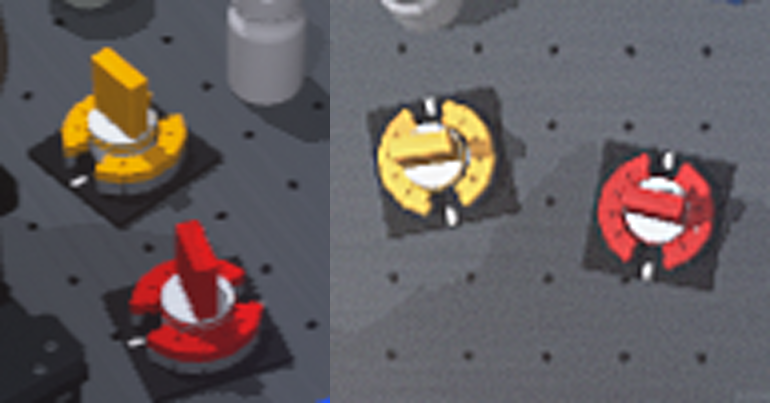

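View pics/c33.png

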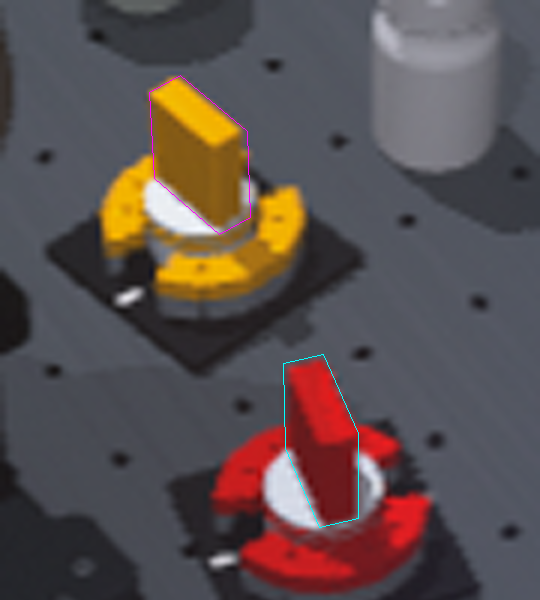

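```bash
python3 -c "
from plant import manip
print(manip.sign_off(), manip.get_state()['time'])"
```

```text
the job is handed in; nothing more can be done
the job is handed in; nothing more can be done
```

The job is done and handed in at about 45 s, with the robot clear of everything.

**What I did**
- I swung the dimmer lever to its OFF stop. It stopped firmly at the expected angle.
- I took the caps off the blue and red sockets and put both in the wooden tray.
- I fitted and locked the red and amber lamps in their sockets. There was no blue lamp on the bench, so the blue socket stays empty.
- I then swung the lever up to the green pointer and let go. The first release was about 1° short, so I gripped it again and nudged it.

**What the last checks showed**
- **Lamps:** each turned until it met its stop. In the last side picture, an outline of each bar drawn at the locked height (foot 8 mm above the table) fits both lamps. In the top picture both bars lie across the notch lines.
- **Caps:** both were in the tray in the last picture I viewed of it, taken before the lever moves.
- **Lever:** the side view puts it at about 23.0° and the pointer at about 23.2°, with roughly 1° of uncertainty.
- **Disagreement:** my automatic line fit in the top view gave a poor reading (17°, with a 5 mm sideways shift). I judged it unreliable, because the gripper's own position and the side view agreed with each other.

The bystanders and look-alikes were not touched.

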